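# Put the repair table's meters in their places

### The arm

A 6-joint arm with a two-finger parallel gripper is mounted at the origin on the work surface. World frame = base frame: x ahead of the robot, y to its left, z up, the work surface at z = 0. Lengths are in m, angles in rad, forces in N, time in s.
With the tool pointing down it reaches from about 0.275 to 0.875 m from the base axis. Payload 12.5 kg.
Tool frame: the origin (TCP) lies midway between the tips of the shut fingers; the grasp point (between the pads) lies 19 mm behind it; z points along the fingers, y is the line along which they close (so a half turn about z gives the same grasp; the last joint's range is limited). The gripper opens to 85 mm and grips with 20 to 120 N. Pads are 22 mm wide; open, the fingers measure 114 mm over their backs; the gripper's body (76 mm by 85 mm) begins 54 mm behind the grasp point. The pads swing forward as they close: fully open they stand 13 mm farther back than shut.
Start: joints at [-1.249, 0.351, 1.652, -0, 1.139, -0.085], TCP at [0.218, -0.505, 0.195] pointing down, gripper open.
Joint ranges: [-2.75, 2.75], [-0.79, 2.1], [0.01, 2.65], [-1.57, 4.71], [0.07, 3.14], [-2.87, 2.87]. Speed limits (rad/s): [2.22, 2.22, 2.79, 3.14, 3.14, 3.14].

### API

Orientations are given as a unit quaternion [w, x, y, z].
In Python, from plant import r, capture, finish_job gives the robot as it stands.
- The arm moves only by the tool arm_command, never from a script. Its argument "targets" is a list of rows, each an object of numbers: "tx", "ty", "tz": the shift along the world's x, y, z in units of 25 mm (1.0 is 25 mm); "wx", "wy", "wz": the turn, a rotation vector about the world's x, y, z in rad. A call has exactly 10 rows; each row is the pose to reach, as a shift and turn from the pose commanded when the call began; what a row does not reach only later rows make up. A row lasts 1/10 s, in which the tool goes at most 50 mm and 8.59 degrees, less where a joint would pass 70% of its speed; a pose out of reach is approached as far as the arm can. A call with a gripper value outside its range is refused whole. "jaw" is the finger opening in mm, from 0 to 85.4, set as the call begins (left out, the last holds). The fingers move at their own pace and stop on an object; "squeeze" is the grip in N (left out, the last holds). Time passes only in rows, so rows that repeat a pose let the fingers close, or fill a call up. It gives the time, the measured TCP pose, the force, the opening and the grip force at its end, in the units of the state.
- r.observe(): the state, without advancing time (a new reading comes with each control period).
- capture(name): name is "scene" or "top" or "wrist"; returns a dict with "img" (480x640x3 uint8, red, green, blue), "z_map" (480x640 float32, m along the optical axis (not along the pixel's ray), 0 where there is no reading), "mtx" (3x3 intrinsics, pixels), "k1" (the pictures are not rectified: a ray, as slopes to the right and down, at radius r is drawn at 1 + k1 r^2 times it, then the intrinsics apply), "position" and "attitude" of the camera in the world; the wrist camera has in their place "tool_from_camera" (4x4, takes a point from camera to tool coordinates, whose origin is the TCP and whose axes are the flange's). Camera axes: x right, y down, z forward; pixel columns grow to the right and rows downward; lengths in m; the calibration is good to about 2 mm. A picture is of the moment at which its call begins: read the wrist's pose just before it.
- finish_job(): hands the job in; it is judged then, once.
The state is a dict: "time_s": time; "q": joint angles; "joint_vel": joint speeds; "joint_torque": joint torques, N m; "eef_pos": TCP position; "eef_rot": TCP orientation; "force": force on the tool from outside, world axes, zero at the start; "torque": the same for the moment, N m; "grip_width": opening from 0.0 (shut) to 1.0 (fully open); "grip_force": force on a finger pad.
Only numpy, scipy, OpenCV 4.12 (cv2) and the standard library are available. Lean on these libraries where they do the work, as an engineer would, in place of code of your own. Each camera call takes 0.05 s, during which the arm holds its last target. There are 200 camera calls.

### The job

Put the four meters back in their places: the large multimeter goes on the sloped stand, lying on the slope with its screen end uppermost and its lower end resting against the bottom lip, and each of the other three goes flat, screen up, into the tray of its own shape. Set each one down gently without dropping it, let go of everything, and do not shift the power brick or the solder reel.

Things in the scene. Friction and masses are not known exactly. Their poses are not given: they have to be found in the camera images.
- multimeter: The largest meter: black plastic case 120 x 64 x 34 mm (x, y, z), about 0.26 kg, with a pale screen at the +x end, a round selector dial in the middle and three round sockets at the -x end. Best taken across its 64 mm width. Its origin is the centre of its underside, z up out of the face, x along its length towards the screen end. It starts flat, screen up.
- pocket_meter: The middle-sized meter: black plastic case 90 x 50 x 30 mm, about 0.15 kg, pale screen at the +x end, a small round dial towards the other. Its origin is the centre of its underside, z up out of the face, x along its length towards the screen end. It starts flat, screen up. It belongs in the oblong tray.
- square_meter: The square meter: black plastic case 60 x 60 x 30 mm, about 0.13 kg, pale screen on the +x half and a row of three small buttons at the -x edge. Its origin is the centre of its underside, z up out of the face, x along its length towards the screen end. It starts flat, screen up. It belongs in the square tray.
- slim_tester: The long, narrow meter: black plastic case 110 x 32 x 30 mm, about 0.11 kg, pale screen at the +x end and two small buttons in line. Its origin is the centre of its underside, z up out of the face, x along its length towards the screen end. It starts flat, screen up. It belongs in the slim tray.
- stand: Fixed aluminium stand for the multimeter. Origin: centre of its 116 x 70 mm base, on the table; z up. A plate 50 mm wide rises towards +x at 0.5 rad from level; its upper face starts at the 12 mm bottom lip (x -55, z 20 mm) and is 116 mm long. Multimeter home at the lip: its origin at x -2.3, y 0, z 48.8 mm, its x up the slope, y along the stand's y. Friction may keep it from sliding down alone.
- oblong_tray: Shallow aluminium tray for the pocket meter, inside 108 x 68 mm, fixed. Floor 4 mm thick; walls 3 mm thick, 10 mm high from the table (6 mm above the floor), so fingers gripping only the meter's upper 20 mm clear them. Origin: centre of its underside, on the table; x along its length, z up. The meter may lie either way round.
- square_tray: Shallow aluminium tray for the square meter, inside 78 x 78 mm, fixed. Floor 4 mm thick; walls 3 mm thick, 10 mm high from the table (6 mm above the floor), so fingers gripping only the meter's upper 20 mm clear them. Origin: centre of its underside, on the table; x along its length, z up. The meter may lie either way round.
- slim_tray: Shallow aluminium tray for the slim tester, inside 128 x 50 mm, fixed. Floor 4 mm thick; walls 3 mm thick, 10 mm high from the table (6 mm above the floor), so fingers gripping only the meter's upper 20 mm clear them. Origin: centre of its underside, on the table; x along its length, z up. The meter may lie either way round.
- power_brick: Bystander, loose: black power supply 80 x 44 x 28 mm with rounded edges and no screen, 0.22 kg. Origin: centre of its underside, x along its length. Not a meter: leave it where it is.
- reel: Bystander, loose: solder reel lying flat, 50 mm in diameter, 24 mm high, blue flanges, 0.15 kg. Origin: centre of its underside. Leave it where it is.
There are look-alikes about, which are no part of the job. Leave any pink or turquoise look-alike of the square_meter alone. What is shaped like the slim_tray but yellow is not meant.

How it is judged:
At the end, for the whole second after the job is handed in: Three smaller meters flat, screen up, on their own trays' floors, within 13 mm of centre; multimeter on the slope (tilt 0.42-0.58 rad), screen end up, turned under 0.15 rad, within 13 mm sideways and about 10 mm of the lip; all at rest (x of pocket_meter in the frame of oblong_tray between -0.013 and 0.013 m and y of pocket_meter in the frame of oblong_tray between -0.013 and 0.013 m and z of pocket_meter in the frame of oblong_tray below 0.0065 m and angle between each of pocket_meter, square_meter, slim_tester's own z axis and vertical below 0.06 rad and x of square_meter in the frame of square_tray between -0.013 and 0.013 m and y of square_meter in the frame of square_tray between -0.013 and 0.013 m and z of square_meter in the frame of square_tray below 0.0065 m and x of slim_tester in the frame of slim_tray between -0.013 and 0.013 m and y of slim_tester in the frame of slim_tray between -0.013 and 0.013 m and z of slim_tester in the frame of slim_tray below 0.0065 m and x of multimeter in the frame of stand between -0.012 and 0.007 m and y of multimeter in the frame of stand between -0.013 and 0.013 m and z of multimeter in the frame of stand between 0.042 and 0.056 m and angle between multimeter's own z axis and vertical between 0.42 and 0.58 rad and angle between multimeter's own x axis and vertical below 1.2 rad and angle between the y axis of multimeter and the y axis of stand, either way round below 0.15 rad and linear speed of each of multimeter, pocket_meter, square_meter, slim_tester below 0.02 m/s and angular speed of each of multimeter, pocket_meter, square_meter, slim_tester below 0.1 rad/s); the robot touches nothing.
It fails at once if a meter is dropped, thrown or knocked (faster than 0.6 m/s while out of the fingers) ((linear speed of multimeter above 0.6 m/s and contact force between multimeter and the fingers below 0.05 N) or (linear speed of pocket_meter above 0.6 m/s and contact force between pocket_meter and the fingers below 0.05 N) or (linear speed of square_meter above 0.6 m/s and contact force between square_meter and the fingers below 0.05 N) or (linear speed of slim_tester above 0.6 m/s and contact force between slim_tester and the fingers below 0.05 N)).
It fails at once if the power brick is moved more than 25 mm (distance of power_brick from where it was at the start of the episode above 0.025 m).
It fails at once if the solder reel is moved more than 25 mm (distance of reel from where it was at the start of the episode above 0.025 m).
It also fails if it takes over 128 s, if anything falls off the work surface, if the arm or the gripper's body presses on something with over 40 N, if the wrist force passes 120 N, or if a joint passes its speed limit or range.

## Working session

There is one attempt and no reset: what is moved stays moved. The work goes in short steps, Python scripts to look and compute and a tool call to move; the robot and the scene stay as the last step left them, time stands still between calls to the robot, and variables do not carry over. Pictures are saved under pics/ and viewed, at most 14 in all, crops included, and the job is handed in when it is done.

Besides the shell and the picture viewer there is one more tool, called after "Request:" by a JSON object that holds its "api" and its "payload", one argument or row to a line. arm_command: Moves the arm, as the interface text tells. Its arguments: {"type":"object","properties":{"targets":{"type":"array","items":{"type":"object","properties":{"tx":{"type":"number"},"ty":{"type":"number"},"tz":{"type":"number"},"wx":{"type":"number"},"wy":{"type":"number"},"wz":{"type":"number"}}}},"jaw":{"type":"number"},"squeeze":{"type":"number"}},"required":["targets"]}

```bash
ls; mkdir -p pics
python3 - <<'E'
from plant import r,capture
import cv2,pickle
print(r.observe())
for n in("scene","top"):
    c=capture(n); pickle.dump(c,open(n+".pkl","wb"))
    cv2.imwrite(f"pics/{n}0.png",c["img"][:,:,::-1])
    print(n,c["mtx"],c["k1"],c["position"],c["attitude"])
E
```

```text
pics
{'time_s': 0.0, 'q': array([-1.24860158e+00,  3.51248633e-01,  1.65240531e+00, -1.54193068e-05,
        1.13911361e+00, -8.46025603e-02]), 'joint_vel': array([-0.00051118,  0.0003513 ,  0.00074734,  0.00088066,  0.00033163,
        0.00088418]), 'joint_torque': array([-1.04581464e-03, -5.06102693e+01, -2.91402394e+01, -1.09329403e-04,
        4.54365902e-03,  3.88919531e-06]), 'eef_pos': array([ 0.21751963, -0.50475709,  0.1941588 ]), 'eef_rot': array([-5.82475637e-04,  9.79384890e-01,  2.02002210e-01, -7.65733722e-05]), 'force': array([ 0.09709488, -1.22485413,  0.04744583]), 'torque': array([-0.0144269 ,  0.02135072,  0.00278405]), 'grip_force': 0.0, 'grip_width': 1.0017087389002226}
scene [[545.22922793   0.         312.93523165]
 [  0.         545.22922793 234.54668962]
 [  0.           0.           1.        ]] -0.05956819836490407 [1.17118558 0.3265112  0.82008755] [-0.20113773  0.49690433  0.78446466 -0.31184116]
top [[582.02507166   0.         331.03750733]
 [  0.         582.02507166 246.17626181]
 [  0.           0.           1.        ]] -0.11947771602570217 [0.4012204  0.01474961 1.47990413] [-0.02406592  0.70686886 -0.70645122  0.02615185]
```

View pics/top0.png

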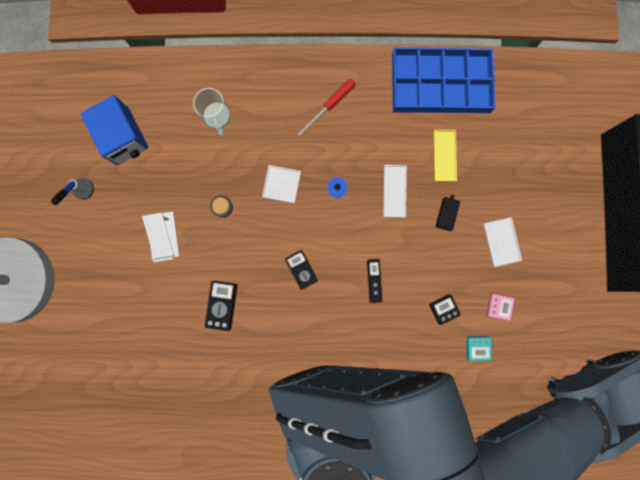

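View pics/scene0.png

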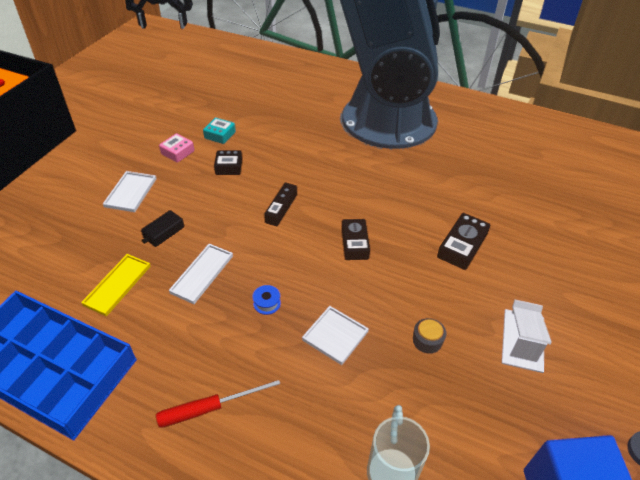

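```bash
cat > h.py <<'E'
import numpy as np,cv2
from scipy.spatial.transform import Rotation as R
def Rq(q): return R.from_quat([q[1],q[2],q[3],q[0]])
def cloud(c,pose=None):
    "world points HxWx3 for every pixel"
    K=c["mtx"];k=c["k1"]
    v,u=np.mgrid[0:480,0:640]
    xd=(u-K[0,2])/K[0,0];yd=(v-K[1,2])/K[1,1]
    x,y=xd.copy(),yd.copy()
    for _ in range(8):
        s=1+k*(x*x+y*y);x,y=xd/s,yd/s
    z=c["z_map"];P=np.stack([x*z,y*z,z],-1)
    if pose is None: W=P@Rq(c["attitude"]).as_matrix().T+c["position"]
    else:
        T=c["tool_from_camera"];P=P@T[:3,:3].T+T[:3,3]
        W=P@Rq(pose[1]).as_matrix().T+pose[0]
    W[z==0]=np.nan
    return W
E
python3 - <<'E'
import pickle,cv2,numpy as np
from h import *
c=pickle.load(open("top.pkl","rb"));W=cloud(c)
im=c["img"]
cv2.imwrite("pics/topc.png",cv2.resize(im[150:345,130:530],None,fx=2,fy=2,interpolation=cv2.INTER_CUBIC)[:,:,::-1])
hsv=cv2.cvtColor(im,cv2.COLOR_RGB2HSV)
dark=(W[...,2]>0.012)
white=(hsv[...,1]<50)&(hsv[...,2]>120)
print("table z",np.nanmedian(W[200:340,130:530,2]))
def rep(n,m,u,v,h):
    b=np.zeros(m.shape,bool);b[v-h:v+h,u-h:u+h]=1
    k,l,st,ce=cv2.connectedComponentsWithStats((m&b).astype(np.uint8))
    i=1+np.argmax(st[1:,4]);P=W[(l==i)];P=P[~np.isnan(P[:,0])]
    (x,y),(w,hh),a=cv2.minAreaRect((P[:,:2]*1000).astype(np.float32))
    if w<hh:w,hh,a=hh,w,a+90
    print(n,"xy",round(x),round(y),"dims",round(w),round(hh),"ang",round((a+90)%180-90,1),"z",np.percentile(P[:,2],[5,50,95]).round(4),"px",ce[i].round(1))
for n,u,v in[("multi",221,305),("pocket",301,269),("slim",375,281),("square",445,309),("brick",448,213),("reel",337,187),("pink",501,307)]:rep(n,dark,u,v,30)
for n,u,v in[("sqtray",282,184),("slimtray",395,190),("obtray",503,242),("stand",160,237)]:rep(n,white,u,v,36)
E
```

```text
table z 0.0005049045243925576
multi xy 357 288 dims 120 66 ang -8.3 z [0.027  0.0342 0.0397] px [220.2 305.3]
pocket xy 446 85 dims 90 50 ang 27.7 z [0.024  0.03   0.0354] px [301.4 269.7]
slim xy 418 -97 dims 110 33 ang 2.9 z [0.0238 0.0295 0.0351] px [374.1 281.1]
square xy 348 -275 dims 61 61 ang -63.9 z [0.0226 0.0297 0.0349] px [444.8 309. ]
brick xy 594 -287 dims 92 45 ang -15.5 z [0.019  0.0267 0.0324] px [447.8 213.1]
reel xy 656 -6 dims 48 48 ang 28.5 z [0.019  0.0238 0.0287] px [337.4 186.9]
pink xy 352 -416 dims 61 61 ang 78.2 z [0.0216 0.0299 0.0353] px [500.2 306.7]
sqtray xy 667 139 dims 88 88 ang 80.1 z [-0.0019  0.0044  0.0111] px [281.1 183.8]
slimtray xy 648 -153 dims 136 60 ang -1.6 z [-0.0016  0.0041  0.0112] px [394.6 190.6]
obtray xy 519 -432 dims 116 81 ang 13.1 z [-0.0016  0.0042  0.0109] px [502.2 241.6]
stand xy 530 448 dims 125 80 ang 8.7 z [0.0006 0.0336 0.0726] px [161.4 235.6]
```

View pics/topc.png

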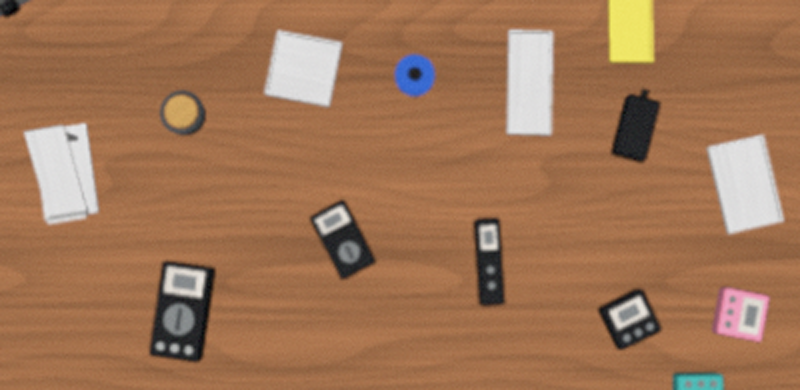

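Run:
```python
import pickle,cv2,numpy as np
from h import *
c=pickle.load(open("top.pkl","rb"));W=cloud(c)
b=W[205:268,135:190].reshape(-1,3);b=b[~np.isnan(b[:,0])]
P=b[b[:,2]>0.024]
a=np.radians(8.7);C=np.array([.530,.448])
for it in range(3):
    # yaw from plane normal of plate
    A=np.c_[P[:,:2]-C,np.ones(len(P))];s,*_=np.linalg.lstsq(A,P[:,2],rcond=None)
    res=P[:,2]-A@s;P=P[abs(res)<.006]
    print(len(P),"grad dir",np.degrees(np.arctan2(s[1],s[0])),"slope",np.arctan(np.hypot(s[0],s[1])),"z at C",s[2])
(x,y),d,an=cv2.minAreaRect((P[:,:2]*1000).astype(np.float32));print("plate rect",x,y,d,an)
L=b[(b[:,2]>-.01)]
for ang in(6,8,10,12):
    an=np.radians(ang);u=np.array([np.cos(an),np.sin(an)]);v=np.array([-u[1],u[0]])
    q=(P[:,:2]-C);print(ang,"u",np.percentile(q@u,[1,99]),"v",np.percentile(q@v,[1,99]))
c=capture=None
c=pickle.load(open("scene.pkl","rb"));W=cloud(c)
b=W[285:375,490:560].reshape(-1,3);P=b[b[:,2]>0.024];P=P[~np.isnan(P[:,0])]
for it in range(8):
    A=np.c_[P[:,:2]-C,np.ones(len(P))];s,*_=np.linalg.lstsq(A,P[:,2],rcond=None)
    res=P[:,2]-A@s;P=P[abs(res)<max(.004,np.std(res)*1.5)]
print("scene",len(P),np.degrees(np.arctan2(s[1],s[0])),np.arctan(np.hypot(s[0],s[1])),s[2])
im=c["img"][270:390,470:590];cv2.imwrite("pics/st.png",cv2.resize(im,None,fx=5,fy=5,interpolation=cv2.INTER_CUBIC)[:,:,::-1])
```

```text
738 grad dir 11.02434782731192 slope 0.4481062673267729 z at C 0.04917803417769066
721 grad dir 9.77938778264768 slope 0.476594382229575 z at C 0.04899189493966609
714 grad dir 9.578477496654989 slope 0.4849363777372331 z at C 0.04887380512945545
plate rect 528.8724975585938 443.55181884765625 (106.93192291259766, 50.94740295410156) 9.83892822265625
6 u [-0.04779756  0.05034692] v [-0.03021798  0.02171239]
8 u [-0.04837767  0.04984343] v [-0.02939864  0.02084013]
10 u [-0.0486347   0.04980113] v [-0.02884156  0.0200101 ]
12 u [-0.04882123  0.04961493] v [-0.02950962  0.01996044]
scene 832 8.55272586178866 0.48574713414818815 0.04608534280400582
```

View pics/st.png

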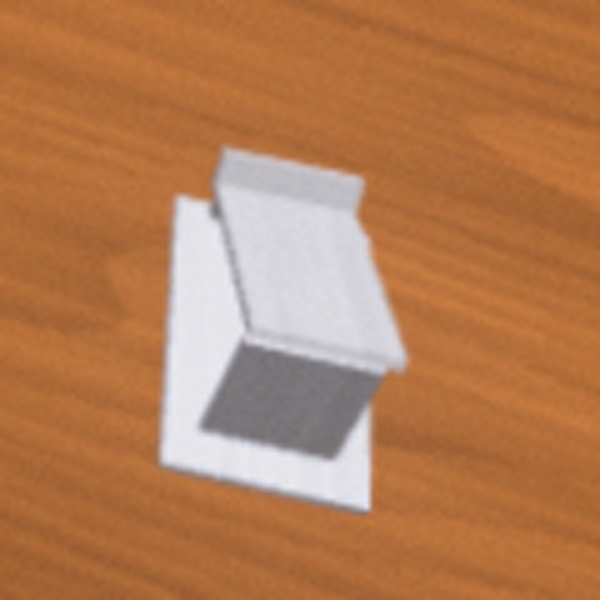

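Request:
{"api": "arm_command", "payload": {
  "targets": [
    {"tx": 0.7,"ty": 1.2,"tz": -0.2},
    {"tx": 1.8,"ty": 3.0,"tz": -0.6,"wz": 0.02},
    {"tx": 2.9,"ty": 4.8,"tz": -1.0,"wz": 0.03},
    {"tx": 4.0,"ty": 6.6,"tz": -1.6,"wz": 0.04},
    {"tx": 4.8,"ty": 8.2,"tz": -2.4,"wz": 0.05},
    {"tx": 5.2,"ty": 9.2,"tz": -3.4,"wz": 0.05},
    {"tx": 5.2,"ty": 9.2,"tz": -4.6,"wz": 0.05},
    {"tx": 5.2,"ty": 9.2,"tz": -5.2,"wz": 0.05},
    {"tx": 5.2,"ty": 9.2,"tz": -5.2,"wz": 0.05},
    {"tx": 5.2,"ty": 9.2,"tz": -5.2,"wz": 0.05}
  ],
  "jaw": 85,
  "squeeze": 40
}}

```text
invalid input
```

Request:
{"api": "arm_command", "payload": {
  "targets": [
    {"tx": 0.7,"ty": 1.2,"tz": -0.2,"wx": 0,"wy": 0,"wz": 0},
    {"tx": 1.8,"ty": 3.0,"tz": -0.6,"wx": 0,"wy": 0,"wz": 0.02},
    {"tx": 2.9,"ty": 4.8,"tz": -1.0,"wx": 0,"wy": 0,"wz": 0.03},
    {"tx": 4.0,"ty": 6.6,"tz": -1.6,"wx": 0,"wy": 0,"wz": 0.04},
    {"tx": 4.8,"ty": 8.2,"tz": -2.4,"wx": 0,"wy": 0,"wz": 0.05},
    {"tx": 5.2,"ty": 9.2,"tz": -3.4,"wx": 0,"wy": 0,"wz": 0.05},
    {"tx": 5.2,"ty": 9.2,"tz": -4.6,"wx": 0,"wy": 0,"wz": 0.05},
    {"tx": 5.2,"ty": 9.2,"tz": -5.2,"wx": 0,"wy": 0,"wz": 0.05},
    {"tx": 5.2,"ty": 9.2,"tz": -5.2,"wx": 0,"wy": 0,"wz": 0.05},
    {"tx": 5.2,"ty": 9.2,"tz": -5.2,"wx": 0,"wy": 0,"wz": 0.05}
  ],
  "jaw": 85,
  "squeeze": 40
}}

```text
time_s: 1.1
eef_pos: [0.3477, -0.2752, 0.065]
eef_rot: [-0.0, 0.974, 0.226, -0.0]
force: [0.1, 0.2, 1.5]
grip_width: 0.992
grip_force: 0.0
```

Request:
{"api": "arm_command", "payload": {
  "targets": [
    {"tx": 0,"ty": 0,"tz": -0.5,"wx": 0,"wy": 0,"wz": 0},
    {"tx": 0,"ty": 0,"tz": -1.0,"wx": 0,"wy": 0,"wz": 0},
    {"tx": 0,"ty": 0,"tz": -1.5,"wx": 0,"wy": 0,"wz": 0},
    {"tx": 0,"ty": 0,"tz": -2.0,"wx": 0,"wy": 0,"wz": 0},
    {"tx": 0,"ty": 0,"tz": -2.28,"wx": 0,"wy": 0,"wz": 0},
    {"tx": 0,"ty": 0,"tz": -2.28,"wx": 0,"wy": 0,"wz": 0},
    {"tx": 0,"ty": 0,"tz": -2.28,"wx": 0,"wy": 0,"wz": 0},
    {"tx": 0,"ty": 0,"tz": -2.28,"wx": 0,"wy": 0,"wz": 0},
    {"tx": 0,"ty": 0,"tz": -2.28,"wx": 0,"wy": 0,"wz": 0},
    {"tx": 0,"ty": 0,"tz": -2.28,"wx": 0,"wy": 0,"wz": 0}
  ]
}}

```text
time_s: 2.1
eef_pos: [0.3478, -0.2752, 0.008]
eef_rot: [0.0, 0.974, 0.226, 0.0]
force: [-0.1, 0.2, -0.6]
grip_width: 0.996
grip_force: 0.0
```

Request:
{"api": "arm_command", "payload": {
  "targets": [
    {"tx": 0,"ty": 0,"tz": 0,"wx": 0,"wy": 0,"wz": 0},
    {"tx": 0,"ty": 0,"tz": 0,"wx": 0,"wy": 0,"wz": 0},
    {"tx": 0,"ty": 0,"tz": 0,"wx": 0,"wy": 0,"wz": 0},
    {"tx": 0,"ty": 0,"tz": 0,"wx": 0,"wy": 0,"wz": 0},
    {"tx": 0,"ty": 0,"tz": 0,"wx": 0,"wy": 0,"wz": 0},
    {"tx": 0,"ty": 0,"tz": 0,"wx": 0,"wy": 0,"wz": 0},
    {"tx": 0,"ty": 0,"tz": 0,"wx": 0,"wy": 0,"wz": 0},
    {"tx": 0,"ty": 0,"tz": 0,"wx": 0,"wy": 0,"wz": 0},
    {"tx": 0,"ty": 0,"tz": 0,"wx": 0,"wy": 0,"wz": 0},
    {"tx": 0,"ty": 0,"tz": 0,"wx": 0,"wy": 0,"wz": 0}
  ],
  "jaw": 45
}}

```text
time_s: 3.1
eef_pos: [0.3476, -0.2751, 0.0077]
eef_rot: [0.0, 0.974, 0.226, 0.0]
force: [0.8, 0.2, -0.5]
grip_width: 0.529
grip_force: 0.0
```

Run:
```python
from plant import r,capture
import cv2,numpy as np
a=capture("scene")["img"][110:260,130:330];b=capture("wrist")["img"]
a=cv2.resize(a,(400,300));b=cv2.resize(b,(400,300))
cv2.imwrite("pics/m1.png",np.hstack([a,b])[:,:,::-1]);print(r.observe()["grip_width"])
```

```text
0.52524493251118
```

View pics/m1.png

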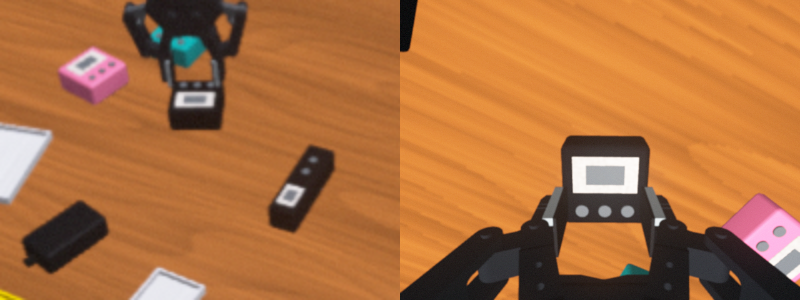

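```bash
cat >> h.py <<'E'
def rect(W,c,h,lo=.015,hi=.06):
    m=(abs(W[...,0]-c[0])<h)&(abs(W[...,1]-c[1])<h)&(W[...,2]>lo)&(W[...,2]<hi)
    P=W[m]
    (x,y),(w,hh),a=cv2.minAreaRect((P[:,:2]*1000).astype(np.float32))
    return round(x),round(y),round(w),round(hh),round(a,1),P[:,2].mean().round(4)
E
python3 - <<'E'
from plant import r,capture
from h import *
o=r.observe();c=capture("wrist");W=cloud(c,(o["eef_pos"],o["eef_rot"]))
im=c["img"];hsv=cv2.cvtColor(im,cv2.COLOR_RGB2HSV)
print(c["tool_from_camera"].round(3))
for u,v in((340,352),(340,267),(272,220),(310,280)) : pass
# wrist crop was 400x300 of 640x480 -> scale 1.6
for n,(u,v) in dict(screen=(205,175),btn=(205,211),tl=(168,142),tr=(242,142),table=(100,60)).items(): print(n,W[int(v*1.6),int(u*1.6)].round(4))
s=capture("scene");W=cloud(s)
for n,(u,v) in dict(screen=(195,100),pinkscr=(88,62)).items(): print(n,W[110+v//2,130+u//2].round(4))
E
```

```text
[[ 0.001 -0.954 -0.301  0.077]
 [ 1.     0.001  0.001 -0.002]
 [-0.    -0.301  0.954 -0.18 ]
 [ 0.     0.     0.     1.   ]]
screen [ 0.3565 -0.2701  0.0308]
btn [ 0.3322 -0.2821  0.0312]
tl [ 0.3643 -0.238   0.0237]
tr [ 0.3861 -0.2837  0.0215]
table [ 0.3905 -0.1718  0.0008]
screen [ 0.3591 -0.2689  0.0292]
pinkscr [ 0.3497 -0.4241  0.0276]
```

Run:
```python
from plant import r,capture
from h import *
o=r.observe();c=capture("wrist");T=c["tool_from_camera"]
W=cloud(c,(o["eef_pos"],o["eef_rot"]))
Rt=Rq(o["eef_rot"]).as_matrix()
for u,v in((155,200),(155,225),(155,235),(255,225),(252,205),(130,240),(170,190),(205,215),(205,225)):
    p=W[int(v*1.6),int(u*1.6)];print((u,v),p.round(3),"tool",(Rt.T@(p-o["eef_pos"])).round(3))
b=c["img"][200:440,180:500];cv2.imwrite("pics/w2.png",cv2.resize(b,None,fx=2.4,fy=2.4)[:,:,::-1])
```

```text
(155, 200) [ 0.346 -0.245  0.067] tool [ 0.011 -0.027 -0.06 ]
(155, 225) [ 0.344 -0.25   0.085] tool [ 0.008 -0.024 -0.077]
(155, 235) [ 0.339 -0.252  0.085] tool [ 0.002 -0.025 -0.077]
(255, 225) [ 0.365 -0.292  0.085] tool [ 0.008  0.023 -0.077]
(252, 205) [ 0.368 -0.291  0.072] tool [ 0.011  0.023 -0.064]
(130, 240) [ 0.344 -0.242  0.101] tool [ 0.012 -0.031 -0.093]
(170, 190) [ 0.335 -0.254  0.028] tool [-0.002 -0.025 -0.021]
(205, 215) [ 0.329 -0.283  0.032] tool [-0.02  -0.001 -0.024]
(205, 225) [ 0.304 -0.296  0.001] tool [-0.049 -0.     0.006]
```

View pics/w2.png

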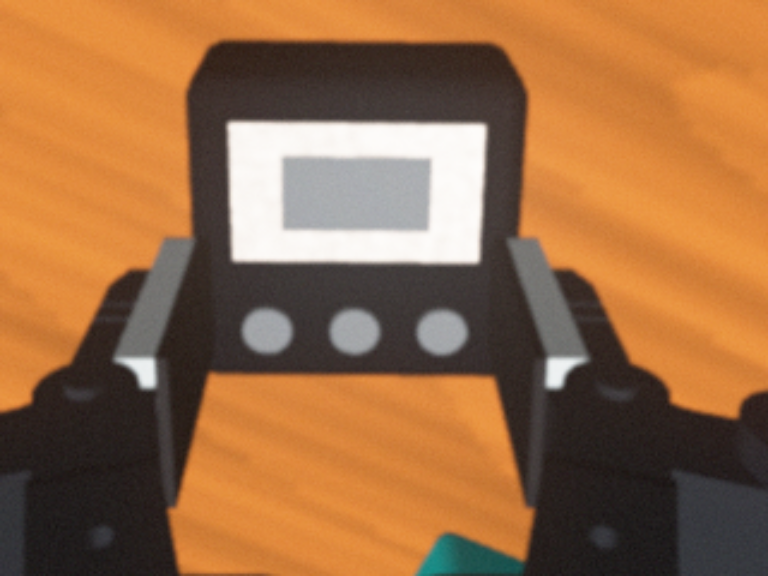

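Run:
```python
from plant import r,capture
from h import *
o=r.observe();c=capture("wrist");T=c["tool_from_camera"]
W=cloud(c,(o["eef_pos"],o["eef_rot"]));Rt=Rq(o["eef_rot"]).as_matrix()
TT=(W-o["eef_pos"])@Rt
print(o["q"].round(3))
for x,y in((180,243),(175,250),(160,290),(145,330),(525,243),(535,270),(190,300),(200,340),(205,360)):
    u,v=int(180+x/2.4),int(200+y/2.4);print((x,y),(u,v),"tool mm",(TT[v,u]*1e3).round(0))
# where would points appear?
K=c["mtx"];Ti=np.linalg.inv(T)
for p in([0,.0225,0],[0,-.0225,0],[.011,.0225,-.005],[.011,-.0225,-.05],[0,0,-.019]):
    q=Ti[:3,:3]@p+Ti[:3,3];print(p,(K[:2,:2]@(q[:2]/q[2])+K[:2,2]).round(),q[2].round(3))
```

```text
[-0.775  0.477  2.055 -0.     0.609  0.339]
(180, 243) (255, 301) tool mm [ 11. -27. -46.]
(175, 250) (252, 304) tool mm [ 11. -28. -48.]
(160, 290) (246, 320) tool mm [ 11. -28. -58.]
(145, 330) (240, 337) tool mm [ 11. -28. -71.]
(525, 243) (398, 301) tool mm [ 12.  25. -46.]
(535, 270) (402, 312) tool mm [ 11.  25. -54.]
(190, 300) (259, 325) tool mm [  9. -24. -60.]
(200, 340) (263, 341) tool mm [ -1. -24. -52.]
(205, 360) (265, 350) tool mm [ -7. -24. -49.]
[0, 0.0225, 0] [375. 280.] 0.195
[0, -0.0225, 0] [282. 280.] 0.195
[0.011, 0.0225, -0.005] [378. 263.] 0.187
[0.011, -0.0225, -0.05] [267. 307.] 0.144
[0, 0, -0.019] [329. 298.] 0.177
```

Request:
{"api": "arm_command", "payload": {
  "targets": [
    {"tx": 0,"ty": 0,"tz": 0,"wx": 0,"wy": 0,"wz": 0},
    {"tx": 0,"ty": 0,"tz": 0,"wx": 0,"wy": 0,"wz": 0},
    {"tx": 0,"ty": 0,"tz": 0,"wx": 0,"wy": 0,"wz": 0},
    {"tx": 0,"ty": 0,"tz": 0,"wx": 0,"wy": 0,"wz": 0},
    {"tx": 0,"ty": 0,"tz": 0,"wx": 0,"wy": 0,"wz": 0},
    {"tx": 0,"ty": 0,"tz": 0,"wx": 0,"wy": 0,"wz": 0},
    {"tx": 0,"ty": 0,"tz": 0,"wx": 0,"wy": 0,"wz": 0},
    {"tx": 0,"ty": 0,"tz": 0,"wx": 0,"wy": 0,"wz": 0},
    {"tx": 0,"ty": 0,"tz": 0,"wx": 0,"wy": 0,"wz": 0},
    {"tx": 0,"ty": 0,"tz": 0,"wx": 0,"wy": 0,"wz": 0}
  ],
  "jaw": 75
}}

```text
time_s: 4.4
eef_pos: [0.3476, -0.2751, 0.0077]
eef_rot: [-0.0, 0.974, 0.226, 0.0]
force: [0.9, -0.2, -0.5]
grip_width: 0.883
grip_force: 0.0
```

```bash
cat >> h.py <<'E'
def tips(c,o):
    "finger surface points in tool frame: tip z percentile"
    W=cloud(c,(o["eef_pos"],o["eef_rot"]));T=(W-o["eef_pos"])@Rq(o["eef_rot"]).as_matrix()
    w=o["grip_width"]*.0427
    for s in(-1,1):
        m=(abs(T[...,0])<.013)&(s*T[...,1]>w-.003)&(s*T[...,1]<w+.02)&(T[...,2]<-.028)&(o["eef_pos"][2]-T[...,2]>.034)
        P=T[m];print("side",s,m.sum(),"z mm",(np.percentile(P[:,2],[50,97,99.5])*1e3).round(1),"y",(np.median(P[:,1])*1e3).round(1))
E
python3 - <<'E'
from plant import r,capture
from h import *
o=r.observe();c=capture("wrist");tips(c,o);print(o["grip_width"],o["eef_pos"])
E
```

```text
side -1 9604 z mm [-92.5 -52.3 -47.8] y -44.0
side 1 12968 z mm [-97.9 -53.6 -48.3] y 47.3
0.8831853697636269 [ 0.34763281 -0.27510714  0.00768675]
```

Request:
{"api": "arm_command", "payload": {
  "targets": [
    {"tx": 0,"ty": 0,"tz": -0.2,"wx": 0,"wy": 0,"wz": 0},
    {"tx": 0,"ty": 0,"tz": -0.4,"wx": 0,"wy": 0,"wz": 0},
    {"tx": 0,"ty": 0,"tz": -0.6,"wx": 0,"wy": 0,"wz": 0},
    {"tx": 0,"ty": 0,"tz": -0.8,"wx": 0,"wy": 0,"wz": 0},
    {"tx": 0,"ty": 0,"tz": -1.0,"wx": 0,"wy": 0,"wz": 0},
    {"tx": 0,"ty": 0,"tz": -1.2,"wx": 0,"wy": 0,"wz": 0},
    {"tx": 0,"ty": 0,"tz": -1.2,"wx": 0,"wy": 0,"wz": 0},
    {"tx": 0,"ty": 0,"tz": -1.2,"wx": 0,"wy": 0,"wz": 0},
    {"tx": 0,"ty": 0,"tz": -1.2,"wx": 0,"wy": 0,"wz": 0},
    {"tx": 0,"ty": 0,"tz": -1.2,"wx": 0,"wy": 0,"wz": 0}
  ]
}}

```text
time_s: 5.45
eef_pos: [0.3477, -0.2752, -0.0221]
eef_rot: [0.0, 0.974, 0.226, 0.0]
force: [-0.4, -0.8, -0.2]
grip_width: 0.874
grip_force: 0.0
```

Run:
```python
from plant import r,capture
from h import *
a=capture("scene");b=capture("wrist")["img"]
A=cv2.resize(a["img"][110:210,170:320],(450,300));b=cv2.resize(b,(350,300))
cv2.imwrite("pics/m3.png",np.hstack([A,b])[:,:,::-1])
```

```text
(no output)
```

View pics/m3.png

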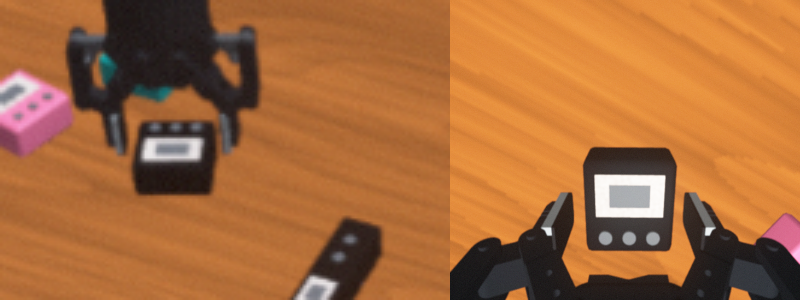

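Request:
{"api": "arm_command", "payload": {
  "targets": [
    {"tx": 0,"ty": 0,"tz": -0.1,"wx": 0,"wy": 0,"wz": 0},
    {"tx": 0,"ty": 0,"tz": -0.2,"wx": 0,"wy": 0,"wz": 0},
    {"tx": 0,"ty": 0,"tz": -0.3,"wx": 0,"wy": 0,"wz": 0},
    {"tx": 0,"ty": 0,"tz": -0.4,"wx": 0,"wy": 0,"wz": 0},
    {"tx": 0,"ty": 0,"tz": -0.5,"wx": 0,"wy": 0,"wz": 0},
    {"tx": 0,"ty": 0,"tz": -0.56,"wx": 0,"wy": 0,"wz": 0},
    {"tx": 0,"ty": 0,"tz": -0.56,"wx": 0,"wy": 0,"wz": 0},
    {"tx": 0,"ty": 0,"tz": -0.56,"wx": 0,"wy": 0,"wz": 0},
    {"tx": 0,"ty": 0,"tz": -0.56,"wx": 0,"wy": 0,"wz": 0},
    {"tx": 0,"ty": 0,"tz": -0.56,"wx": 0,"wy": 0,"wz": 0}
  ]
}}

```text
time_s: 6.55
eef_pos: [0.3477, -0.2751, -0.0362]
eef_rot: [0.0, 0.974, 0.226, 0.0]
force: [-0.3, 0.7, 0.3]
grip_width: 0.879
grip_force: 0.0
```

Request:
{"api": "arm_command", "payload": {
  "targets": [
    {"tx": 0,"ty": 0,"tz": 0,"wx": 0,"wy": 0,"wz": 0},
    {"tx": 0,"ty": 0,"tz": 0,"wx": 0,"wy": 0,"wz": 0},
    {"tx": 0,"ty": 0,"tz": 0,"wx": 0,"wy": 0,"wz": 0},
    {"tx": 0,"ty": 0,"tz": 0,"wx": 0,"wy": 0,"wz": 0},
    {"tx": 0,"ty": 0,"tz": 0,"wx": 0,"wy": 0,"wz": 0},
    {"tx": 0,"ty": 0,"tz": 0,"wx": 0,"wy": 0,"wz": 0},
    {"tx": 0,"ty": 0,"tz": 0,"wx": 0,"wy": 0,"wz": 0},
    {"tx": 0,"ty": 0,"tz": 0,"wx": 0,"wy": 0,"wz": 0},
    {"tx": 0,"ty": 0,"tz": 0,"wx": 0,"wy": 0,"wz": 0},
    {"tx": 0,"ty": 0,"tz": 0,"wx": 0,"wy": 0,"wz": 0}
  ],
  "jaw": 45
}}

```text
time_s: 7.55
eef_pos: [0.3477, -0.2752, -0.036]
eef_rot: [0.0, 0.974, 0.226, 0.0]
force: [-1.7, 0.9, 5.7]
grip_width: 0.696
grip_force: 43.5
```

Request:
{"api": "arm_command", "payload": {
  "targets": [
    {"tx": 0,"ty": 0,"tz": 0.5,"wx": 0,"wy": 0,"wz": 0},
    {"tx": 0,"ty": 0,"tz": 1.4,"wx": 0,"wy": 0,"wz": 0},
    {"tx": 0.3,"ty": 0.4,"tz": 2.4,"wx": 0,"wy": 0,"wz": -0.04},
    {"tx": 1.0,"ty": 1.3,"tz": 3.3,"wx": 0,"wy": 0,"wz": -0.12},
    {"tx": 1.9,"ty": 2.5,"tz": 3.8,"wx": 0,"wy": 0,"wz": -0.2},
    {"tx": 2.9,"ty": 3.8,"tz": 4,"wx": 0,"wy": 0,"wz": -0.28},
    {"tx": 3.9,"ty": 5.1,"tz": 4,"wx": 0,"wy": 0,"wz": -0.36},
    {"tx": 4.9,"ty": 6.4,"tz": 4,"wx": 0,"wy": 0,"wz": -0.44},
    {"tx": 5.9,"ty": 7.7,"tz": 4,"wx": 0,"wy": 0,"wz": -0.52},
    {"tx": 6.9,"ty": 9.0,"tz": 4,"wx": 0,"wy": 0,"wz": -0.58}
  ]
}}

```text
time_s: 8.55
eef_pos: [0.5209, -0.0485, 0.0645]
eef_rot: [0.0, 0.998, -0.063, 0.0]
force: [0.6, -0.4, -0.9]
grip_width: 0.694
grip_force: 43.7
```

Request:
{"api": "arm_command", "payload": {
  "targets": [
    {"tx": 1.0,"ty": 1.3,"tz": 0,"wx": 0,"wy": 0,"wz": -0.04},
    {"tx": 2.0,"ty": 2.6,"tz": 0,"wx": 0,"wy": 0,"wz": -0.05},
    {"tx": 3.0,"ty": 3.9,"tz": 0,"wx": 0,"wy": 0,"wz": -0.05},
    {"tx": 4.0,"ty": 5.2,"tz": 0,"wx": 0,"wy": 0,"wz": -0.05},
    {"tx": 4.9,"ty": 6.3,"tz": -0.2,"wx": 0,"wy": 0,"wz": -0.05},
    {"tx": 5.5,"ty": 7.1,"tz": -0.6,"wx": 0,"wy": 0,"wz": -0.05},
    {"tx": 5.8,"ty": 7.5,"tz": -1.2,"wx": 0,"wy": 0,"wz": -0.05},
    {"tx": 5.87,"ty": 7.55,"tz": -1.8,"wx": 0,"wy": 0,"wz": -0.05},
    {"tx": 5.87,"ty": 7.55,"tz": -2.2,"wx": 0,"wy": 0,"wz": -0.05},
    {"tx": 5.87,"ty": 7.55,"tz": -2.4,"wx": 0,"wy": 0,"wz": -0.05}
  ]
}}

```text
time_s: 9.55
eef_pos: [0.6659, 0.1378, 0.0027]
eef_rot: [0.0, 0.996, -0.087, -0.001]
force: [-0.2, -0.1, -1.0]
grip_width: 0.693
grip_force: 43.7
```

Request:
{"api": "arm_command", "payload": {
  "targets": [
    {"tx": 0,"ty": 0,"tz": -0.2,"wx": 0,"wy": 0,"wz": 0},
    {"tx": 0,"ty": 0,"tz": -0.5,"wx": 0,"wy": 0,"wz": 0},
    {"tx": 0,"ty": 0,"tz": -0.8,"wx": 0,"wy": 0,"wz": 0},
    {"tx": 0,"ty": 0,"tz": -1.05,"wx": 0,"wy": 0,"wz": 0},
    {"tx": 0,"ty": 0,"tz": -1.2,"wx": 0,"wy": 0,"wz": 0},
    {"tx": 0,"ty": 0,"tz": -1.3,"wx": 0,"wy": 0,"wz": 0},
    {"tx": 0,"ty": 0,"tz": -1.36,"wx": 0,"wy": 0,"wz": 0},
    {"tx": 0,"ty": 0,"tz": -1.4,"wx": 0,"wy": 0,"wz": 0},
    {"tx": 0,"ty": 0,"tz": -1.42,"wx": 0,"wy": 0,"wz": 0},
    {"tx": 0,"ty": 0,"tz": -1.42,"wx": 0,"wy": 0,"wz": 0}
  ]
}}

```text
time_s: 10.55
eef_pos: [0.6669, 0.1387, -0.0317]
eef_rot: [-0.0, 0.996, -0.086, 0.0]
force: [-0.1, 0.6, -1.0]
grip_width: 0.693
grip_force: 43.7
```

Request:
{"api": "arm_command", "payload": {
  "targets": [
    {"tx": 0,"ty": 0,"tz": -0.02,"wx": 0,"wy": 0,"wz": 0},
    {"tx": 0,"ty": 0,"tz": -0.03,"wx": 0,"wy": 0,"wz": 0},
    {"tx": 0,"ty": 0,"tz": -0.04,"wx": 0,"wy": 0,"wz": 0},
    {"tx": 0,"ty": 0,"tz": -0.04,"wx": 0,"wy": 0,"wz": 0},
    {"tx": 0,"ty": 0,"tz": -0.04,"wx": 0,"wy": 0,"wz": 0},
    {"tx": 0,"ty": 0,"tz": -0.04,"wx": 0,"wy": 0,"wz": 0},
    {"tx": 0,"ty": 0,"tz": -0.04,"wx": 0,"wy": 0,"wz": 0},
    {"tx": 0,"ty": 0,"tz": -0.04,"wx": 0,"wy": 0,"wz": 0},
    {"tx": 0,"ty": 0,"tz": -0.04,"wx": 0,"wy": 0,"wz": 0},
    {"tx": 0,"ty": 0,"tz": -0.04,"wx": 0,"wy": 0,"wz": 0}
  ]
}}

```text
time_s: 11.55
eef_pos: [0.667, 0.1387, -0.032]
eef_rot: [-0.0, 0.996, -0.086, 0.0]
force: [-3.6, 0.0, 7.0]
grip_width: 0.696
grip_force: 44.8
```

Request:
{"api": "arm_command", "payload": {
  "targets": [
    {"tx": 0,"ty": 0,"tz": 0,"wx": 0,"wy": 0,"wz": 0},
    {"tx": 0,"ty": 0,"tz": 0,"wx": 0,"wy": 0,"wz": 0},
    {"tx": 0,"ty": 0,"tz": 0,"wx": 0,"wy": 0,"wz": 0},
    {"tx": 0,"ty": 0,"tz": 0,"wx": 0,"wy": 0,"wz": 0},
    {"tx": 0,"ty": 0,"tz": 0,"wx": 0,"wy": 0,"wz": 0},
    {"tx": 0,"ty": 0,"tz": 0.1,"wx": 0,"wy": 0,"wz": 0},
    {"tx": 0,"ty": 0,"tz": 0.4,"wx": 0,"wy": 0,"wz": 0},
    {"tx": 0,"ty": 0,"tz": 1.0,"wx": 0,"wy": 0,"wz": 0},
    {"tx": 0,"ty": 0,"tz": 2.0,"wx": 0,"wy": 0,"wz": 0},
    {"tx": 0,"ty": 0,"tz": 3.0,"wx": 0,"wy": 0,"wz": 0}
  ],
  "jaw": 75
}}

```text
time_s: 12.55
eef_pos: [0.667, 0.1387, 0.0442]
eef_rot: [-0.0, 0.996, -0.086, 0.0]
force: [0.0, 0.5, 0.2]
grip_width: 0.879
grip_force: 0.0
```

Run:
```python
from plant import r,capture
from h import *
o=r.observe();c=capture("wrist");W=cloud(c,(o["eef_pos"],o["eef_rot"]))
print(o["eef_pos"],"meter",rect(W,(.667,.139),.05,.022,.045),"tray",rect(W,(.667,.139),.06,.0075,.045))
cv2.imwrite("pics/w4.png",cv2.resize(c["img"],(480,360))[:,:,::-1])
```

```text
[0.66701312 0.13869235 0.04420667] meter (668, 140, 60, 60, 79.9, np.float64(0.0342)) tray (669, 139, 84, 85, 79.0, np.float64(0.0293))
```

View pics/w4.png

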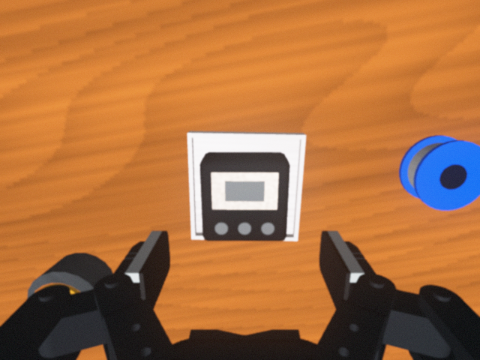

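Request:
{"api": "arm_command", "payload": {
  "targets": [
    {"tx": -0.7,"ty": -0.6,"tz": 0,"wx": 0,"wy": 0,"wz": 0.02},
    {"tx": -2.0,"ty": -1.8,"tz": 0,"wx": 0,"wy": 0,"wz": 0.05},
    {"tx": -3.3,"ty": -3.1,"tz": 0,"wx": 0,"wy": 0,"wz": 0.08},
    {"tx": -4.6,"ty": -4.4,"tz": 0,"wx": 0,"wy": 0,"wz": 0.11},
    {"tx": -6.0,"ty": -5.7,"tz": 0,"wx": 0,"wy": 0,"wz": 0.14},
    {"tx": -7.4,"ty": -7.0,"tz": 0,"wx": 0,"wy": 0,"wz": 0.17},
    {"tx": -8.7,"ty": -8.2,"tz": -0.2,"wx": 0,"wy": 0,"wz": 0.2},
    {"tx": -9.6,"ty": -9.1,"tz": -0.6,"wx": 0,"wy": 0,"wz": 0.223},
    {"tx": -9.96,"ty": -9.42,"tz": -1.2,"wx": 0,"wy": 0,"wz": 0.223},
    {"tx": -9.96,"ty": -9.42,"tz": -1.7,"wx": 0,"wy": 0,"wz": 0.223}
  ],
  "jaw": 60
}}

```text
time_s: 13.6
eef_pos: [0.4173, -0.0981, 0.0003]
eef_rot: [0.0, 1.0, 0.024, 0.001]
force: [1.8, 0.0, -0.1]
grip_width: 0.7
grip_force: 0.0
```

Run:
```python
from plant import r,capture
from h import *
o=r.observe();c=capture("wrist");W=cloud(c,(o["eef_pos"],o["eef_rot"]));tips(c,o)
print(o["eef_pos"],"slim",rect(W,(.418,-.097),.065,.022,.036))
```

```text
side -1 7907 z mm [-85.8 -48.3 -43.8] y -36.9
side 1 10035 z mm [-91.3 -49.4 -44.1] y 38.5
[ 4.17340761e-01 -9.80582519e-02  2.90238549e-04] slim (421, -97, 110, 32, 3.4, np.float64(0.0303))
```

Request:
{"api": "arm_command", "payload": {
  "targets": [
    {"tx": 0.1,"ty": 0,"tz": -0.3,"wx": 0,"wy": 0,"wz": 0},
    {"tx": 0.1,"ty": 0,"tz": -0.6,"wx": 0,"wy": 0,"wz": 0},
    {"tx": 0.1,"ty": 0,"tz": -0.9,"wx": 0,"wy": 0,"wz": 0},
    {"tx": 0.1,"ty": 0,"tz": -1.15,"wx": 0,"wy": 0,"wz": 0},
    {"tx": 0.1,"ty": 0,"tz": -1.3,"wx": 0,"wy": 0,"wz": 0},
    {"tx": 0.1,"ty": 0,"tz": -1.36,"wx": 0,"wy": 0,"wz": 0},
    {"tx": 0.1,"ty": 0,"tz": -1.36,"wx": 0,"wy": 0,"wz": 0},
    {"tx": 0.1,"ty": 0,"tz": -1.36,"wx": 0,"wy": 0,"wz": 0},
    {"tx": 0.1,"ty": 0,"tz": -1.36,"wx": 0,"wy": 0,"wz": 0},
    {"tx": 0.1,"ty": 0,"tz": -1.36,"wx": 0,"wy": 0,"wz": 0}
  ]
}}

```text
time_s: 14.65
eef_pos: [0.4205, -0.0969, -0.0341]
eef_rot: [0.0, 1.0, 0.025, 0.0]
force: [-0.2, -0.9, 0.6]
grip_width: 0.705
grip_force: 0.0
```

Request:
{"api": "arm_command", "payload": {
  "targets": [
    {"tx": 0,"ty": 0,"tz": 0,"wx": 0,"wy": 0,"wz": 0},
    {"tx": 0,"ty": 0,"tz": 0,"wx": 0,"wy": 0,"wz": 0},
    {"tx": 0,"ty": 0,"tz": 0,"wx": 0,"wy": 0,"wz": 0},
    {"tx": 0,"ty": 0,"tz": 0,"wx": 0,"wy": 0,"wz": 0},
    {"tx": 0,"ty": 0,"tz": 0,"wx": 0,"wy": 0,"wz": 0},
    {"tx": 0,"ty": 0,"tz": 0,"wx": 0,"wy": 0,"wz": 0},
    {"tx": 0,"ty": 0,"tz": 0,"wx": 0,"wy": 0,"wz": 0},
    {"tx": 0,"ty": 0,"tz": 0,"wx": 0,"wy": 0,"wz": 0},
    {"tx": 0,"ty": 0,"tz": 0,"wx": 0,"wy": 0,"wz": 0},
    {"tx": 0,"ty": 0,"tz": 0,"wx": 0,"wy": 0,"wz": 0}
  ],
  "jaw": 20
}}

```text
time_s: 15.65
eef_pos: [0.4205, -0.0969, -0.0341]
eef_rot: [0.0, 1.0, 0.025, 0.0]
force: [-1.5, -0.3, 5.8]
grip_width: 0.367
grip_force: 40.3
```

Request:
{"api": "arm_command", "payload": {
  "targets": [
    {"tx": 0,"ty": 0,"tz": 0.5,"wx": 0,"wy": 0,"wz": 0},
    {"tx": 0,"ty": 0,"tz": 1.4,"wx": 0,"wy": 0,"wz": 0},
    {"tx": 0.4,"ty": -0.1,"tz": 2.4,"wx": 0,"wy": 0,"wz": -0.01},
    {"tx": 1.4,"ty": -0.3,"tz": 3.0,"wx": 0,"wy": 0,"wz": -0.02},
    {"tx": 2.8,"ty": -0.7,"tz": 3.2,"wx": 0,"wy": 0,"wz": -0.03},
    {"tx": 4.4,"ty": -1.1,"tz": 3.2,"wx": 0,"wy": 0,"wz": -0.05},
    {"tx": 6.0,"ty": -1.5,"tz": 3.2,"wx": 0,"wy": 0,"wz": -0.06},
    {"tx": 7.5,"ty": -1.85,"tz": 3.0,"wx": 0,"wy": 0,"wz": -0.079},
    {"tx": 8.6,"ty": -2.1,"tz": 2.6,"wx": 0,"wy": 0,"wz": -0.079},
    {"tx": 9.1,"ty": -2.24,"tz": 2.0,"wx": 0,"wy": 0,"wz": -0.079}
  ]
}}

```text
time_s: 16.65
eef_pos: [0.6504, -0.1534, 0.0167]
eef_rot: [0.0, 1.0, -0.015, 0.001]
force: [0.4, 0.6, -1.0]
grip_width: 0.369
grip_force: 39.8
```

Run:
```python
from plant import r,capture
from h import *
o=r.observe();c=capture("wrist");W=cloud(c,(o["eef_pos"],o["eef_rot"]))
print(o["eef_pos"],o["grip_force"],"tray",rect(W,(.648,-.153),.08,.0035,.012))
b=cv2.resize(c["img"],(400,300));cv2.imwrite("pics/w5.png",b[:,:,::-1])
```

```text
[ 0.65036692 -0.15341302  0.01673837] 39.784764647483826 tray (650, -151, 56, 134, 88.4, np.float64(0.0071))
```

View pics/w5.png

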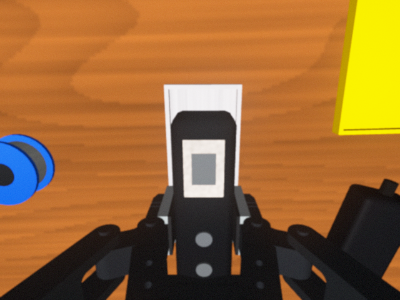

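Request:
{"api": "arm_command", "payload": {
  "targets": [
    {"tx": 0.08,"ty": 0.06,"tz": -0.4,"wx": 0,"wy": 0,"wz": 0},
    {"tx": 0.08,"ty": 0.06,"tz": -0.9,"wx": 0,"wy": 0,"wz": 0},
    {"tx": 0.08,"ty": 0.06,"tz": -1.3,"wx": 0,"wy": 0,"wz": 0},
    {"tx": 0.08,"ty": 0.06,"tz": -1.55,"wx": 0,"wy": 0,"wz": 0},
    {"tx": 0.08,"ty": 0.06,"tz": -1.7,"wx": 0,"wy": 0,"wz": 0},
    {"tx": 0.08,"ty": 0.06,"tz": -1.78,"wx": 0,"wy": 0,"wz": 0},
    {"tx": 0.08,"ty": 0.06,"tz": -1.83,"wx": 0,"wy": 0,"wz": 0},
    {"tx": 0.08,"ty": 0.06,"tz": -1.86,"wx": 0,"wy": 0,"wz": 0},
    {"tx": 0.08,"ty": 0.06,"tz": -1.86,"wx": 0,"wy": 0,"wz": 0},
    {"tx": 0.08,"ty": 0.06,"tz": -1.86,"wx": 0,"wy": 0,"wz": 0}
  ]
}}

```text
time_s: 17.7
eef_pos: [0.6501, -0.1514, -0.03]
eef_rot: [0.0, 1.0, -0.015, 0.0]
force: [-3.1, -0.0, 5.9]
grip_width: 0.366
grip_force: 40.4
```

Request:
{"api": "arm_command", "payload": {
  "targets": [
    {"tx": 0,"ty": 0,"tz": 0,"wx": 0,"wy": 0,"wz": 0},
    {"tx": 0,"ty": 0,"tz": 0,"wx": 0,"wy": 0,"wz": 0},
    {"tx": 0,"ty": 0,"tz": 0,"wx": 0,"wy": 0,"wz": 0},
    {"tx": 0,"ty": 0,"tz": 0,"wx": 0,"wy": 0,"wz": 0},
    {"tx": 0,"ty": 0,"tz": 0,"wx": 0,"wy": 0,"wz": 0},
    {"tx": 0,"ty": 0,"tz": 0.1,"wx": 0,"wy": 0,"wz": 0},
    {"tx": 0,"ty": 0,"tz": 0.4,"wx": 0,"wy": 0,"wz": 0},
    {"tx": 0,"ty": 0,"tz": 1.0,"wx": 0,"wy": 0,"wz": 0},
    {"tx": 0,"ty": 0,"tz": 2.0,"wx": 0,"wy": 0,"wz": 0},
    {"tx": 0,"ty": 0,"tz": 3.0,"wx": 0,"wy": 0,"wz": 0}
  ],
  "jaw": 60
}}

```text
time_s: 18.7
eef_pos: [0.6503, -0.1512, 0.0464]
eef_rot: [0.0, 1.0, -0.015, 0.001]
force: [-0.3, -0.1, -0.1]
grip_width: 0.697
grip_force: 0.0
```

Run:
```python
from plant import r,capture
from h import *
o=r.observe();c=capture("wrist");W=cloud(c,(o["eef_pos"],o["eef_rot"]))
print(o["eef_pos"],"meter",rect(W,(.65,-.152),.07,.022,.045),"tray",rect(W,(.65,-.152),.08,.006,.012))
```

```text
[ 0.65033215 -0.15118438  0.04638337] meter (651, -150, 32, 109, 88.5, np.float64(0.0342)) tray (650, -151, 56, 135, 88.5, np.float64(0.01))
```

Request:
{"api": "arm_command", "payload": {
  "targets": [
    {"tx": -0.5,"ty": 0.6,"tz": 0,"wx": 0,"wy": 0,"wz": 0.03},
    {"tx": -1.6,"ty": 1.9,"tz": 0,"wx": 0,"wy": 0,"wz": 0.1},
    {"tx": -2.7,"ty": 3.2,"tz": 0,"wx": 0,"wy": 0,"wz": 0.18},
    {"tx": -3.8,"ty": 4.5,"tz": 0,"wx": 0,"wy": 0,"wz": 0.26},
    {"tx": -5.0,"ty": 5.8,"tz": 0,"wx": 0,"wy": 0,"wz": 0.34},
    {"tx": -6.2,"ty": 7.2,"tz": 0,"wx": 0,"wy": 0,"wz": 0.42},
    {"tx": -7.2,"ty": 8.4,"tz": -0.2,"wx": 0,"wy": 0,"wz": 0.48},
    {"tx": -7.9,"ty": 9.2,"tz": -0.6,"wx": 0,"wy": 0,"wz": 0.511},
    {"tx": -8.16,"ty": 9.46,"tz": -1.2,"wx": 0,"wy": 0,"wz": 0.511},
    {"tx": -8.16,"ty": 9.46,"tz": -1.78,"wx": 0,"wy": 0,"wz": 0.511}
  ],
  "jaw": 75
}}

```text
time_s: 19.75
eef_pos: [0.4459, 0.0864, 0.0006]
eef_rot: [0.0, 0.971, 0.239, 0.001]
force: [0.0, 0.7, 0.9]
grip_width: 0.877
grip_force: 0.0
```

Run:
```python
from plant import r,capture
from h import *
o=r.observe();c=capture("wrist");W=cloud(c,(o["eef_pos"],o["eef_rot"]));tips(c,o)
print(o["eef_pos"],"pocket",rect(W,(.446,.085),.065,.022,.036))
```

```text
side -1 9490 z mm [-92.1 -52.2 -47.9] y -43.8
side 1 12772 z mm [-97.8 -53.4 -48.4] y 47.1
[0.44589607 0.08644296 0.00059305] pocket (449, 87, 90, 50, 27.7, np.float64(0.0304))
```

Request:
{"api": "arm_command", "payload": {
  "targets": [
    {"tx": 0.1,"ty": 0.06,"tz": -0.3,"wx": 0,"wy": 0,"wz": 0},
    {"tx": 0.1,"ty": 0.06,"tz": -0.6,"wx": 0,"wy": 0,"wz": 0},
    {"tx": 0.1,"ty": 0.06,"tz": -0.9,"wx": 0,"wy": 0,"wz": 0},
    {"tx": 0.1,"ty": 0.06,"tz": -1.2,"wx": 0,"wy": 0,"wz": 0},
    {"tx": 0.1,"ty": 0.06,"tz": -1.4,"wx": 0,"wy": 0,"wz": 0},
    {"tx": 0.1,"ty": 0.06,"tz": -1.42,"wx": 0,"wy": 0,"wz": 0},
    {"tx": 0.1,"ty": 0.06,"tz": -1.42,"wx": 0,"wy": 0,"wz": 0},
    {"tx": 0.1,"ty": 0.06,"tz": -1.42,"wx": 0,"wy": 0,"wz": 0},
    {"tx": 0.1,"ty": 0.06,"tz": -1.42,"wx": 0,"wy": 0,"wz": 0},
    {"tx": 0.1,"ty": 0.06,"tz": -1.42,"wx": 0,"wy": 0,"wz": 0}
  ]
}}

```text
time_s: 20.8
eef_pos: [0.4485, 0.0867, -0.0356]
eef_rot: [0.0, 0.971, 0.239, 0.0]
force: [-1.0, -0.0, -0.1]
grip_width: 0.878
grip_force: 0.0
```

Request:
{"api": "arm_command", "payload": {
  "targets": [
    {"tx": 0,"ty": 0,"tz": 0,"wx": 0,"wy": 0,"wz": 0},
    {"tx": 0,"ty": 0,"tz": 0,"wx": 0,"wy": 0,"wz": 0},
    {"tx": 0,"ty": 0,"tz": 0,"wx": 0,"wy": 0,"wz": 0},
    {"tx": 0,"ty": 0,"tz": 0,"wx": 0,"wy": 0,"wz": 0},
    {"tx": 0,"ty": 0,"tz": 0,"wx": 0,"wy": 0,"wz": 0},
    {"tx": 0,"ty": 0,"tz": 0,"wx": 0,"wy": 0,"wz": 0},
    {"tx": 0,"ty": 0,"tz": 0,"wx": 0,"wy": 0,"wz": 0},
    {"tx": 0,"ty": 0,"tz": 0,"wx": 0,"wy": 0,"wz": 0},
    {"tx": 0,"ty": 0,"tz": 0,"wx": 0,"wy": 0,"wz": 0},
    {"tx": 0,"ty": 0,"tz": 0,"wx": 0,"wy": 0,"wz": 0}
  ],
  "jaw": 35
}}

```text
time_s: 21.8
eef_pos: [0.4486, 0.0866, -0.0355]
eef_rot: [0.0, 0.971, 0.239, 0.0]
force: [-0.3, -1.0, 6.0]
grip_width: 0.576
grip_force: 42.2
```

Request:
{"api": "arm_command", "payload": {
  "targets": [
    {"tx": 0,"ty": 0,"tz": 0.5,"wx": 0,"wy": 0,"wz": 0},
    {"tx": 0,"ty": -0.1,"tz": 1.4,"wx": 0,"wy": 0,"wz": 0},
    {"tx": 0.1,"ty": -0.6,"tz": 2.4,"wx": 0,"wy": 0,"wz": -0.01},
    {"tx": 0.2,"ty": -1.6,"tz": 3.0,"wx": 0,"wy": 0,"wz": -0.03},
    {"tx": 0.4,"ty": -3.0,"tz": 3.2,"wx": 0,"wy": 0,"wz": -0.05},
    {"tx": 0.6,"ty": -4.6,"tz": 3.2,"wx": 0,"wy": 0,"wz": -0.07},
    {"tx": 0.8,"ty": -6.2,"tz": 3.2,"wx": 0,"wy": 0,"wz": -0.09},
    {"tx": 1.0,"ty": -7.8,"tz": 3.2,"wx": 0,"wy": 0,"wz": -0.11},
    {"tx": 1.2,"ty": -9.4,"tz": 3.2,"wx": 0,"wy": 0,"wz": -0.13},
    {"tx": 1.4,"ty": -11.0,"tz": 3.2,"wx": 0,"wy": 0,"wz": -0.15}
  ]
}}

```text
time_s: 22.8
eef_pos: [0.4832, -0.19, 0.0449]
eef_rot: [0.0, 0.986, 0.165, 0.0]
force: [-0.1, 1.1, -1.5]
grip_width: 0.581
grip_force: 42.0
```

Request:
{"api": "arm_command", "payload": {
  "targets": [
    {"tx": 0.2,"ty": -1.6,"tz": 0,"wx": 0,"wy": 0,"wz": -0.02},
    {"tx": 0.4,"ty": -3.2,"tz": 0,"wx": 0,"wy": 0,"wz": -0.04},
    {"tx": 0.6,"ty": -4.8,"tz": 0,"wx": 0,"wy": 0,"wz": -0.06},
    {"tx": 0.8,"ty": -6.4,"tz": 0,"wx": 0,"wy": 0,"wz": -0.08},
    {"tx": 1.1,"ty": -7.8,"tz": 0,"wx": 0,"wy": 0,"wz": -0.1},
    {"tx": 1.3,"ty": -8.9,"tz": 0,"wx": 0,"wy": 0,"wz": -0.105},
    {"tx": 1.4,"ty": -9.5,"tz": -0.2,"wx": 0,"wy": 0,"wz": -0.105},
    {"tx": 1.42,"ty": -9.74,"tz": -0.6,"wx": 0,"wy": 0,"wz": -0.105},
    {"tx": 1.42,"ty": -9.74,"tz": -1.0,"wx": 0,"wy": 0,"wz": -0.105},
    {"tx": 1.42,"ty": -9.74,"tz": -1.2,"wx": 0,"wy": 0,"wz": -0.105}
  ]
}}

```text
time_s: 23.8
eef_pos: [0.5182, -0.4304, 0.0127]
eef_rot: [-0.001, 0.994, 0.113, -0.001]
force: [-0.1, 0.2, -1.7]
grip_width: 0.573
grip_force: 42.0
```

Run:
```python
from plant import r,capture
from h import *
o=r.observe();c=capture("wrist");W=cloud(c,(o["eef_pos"],o["eef_rot"]))
print(o["eef_pos"],o["grip_force"],"tray",rect(W,(.519,-.432),.08,.0035,.012))
t=capture("top");W=cloud(t);print("top",rect(W,(.519,-.432),.08,.006,.012))
```

```text
[ 0.5181843  -0.43037619  0.01268674] 41.966153383255005 tray (559, -420, 35, 74, 12.5, np.float64(0.006))
top (534, -384, 95, 183, 63.4, np.float64(0.0084))
```

Request:
{"api": "arm_command", "payload": {
  "targets": [
    {"tx": 0.06,"ty": 0.1,"tz": -0.4,"wx": 0,"wy": 0,"wz": 0},
    {"tx": 0.06,"ty": 0.1,"tz": -0.9,"wx": 0,"wy": 0,"wz": 0},
    {"tx": 0.06,"ty": 0.1,"tz": -1.3,"wx": 0,"wy": 0,"wz": 0},
    {"tx": 0.06,"ty": 0.1,"tz": -1.55,"wx": 0,"wy": 0,"wz": 0},
    {"tx": 0.06,"ty": 0.1,"tz": -1.7,"wx": 0,"wy": 0,"wz": 0},
    {"tx": 0.06,"ty": 0.1,"tz": -1.78,"wx": 0,"wy": 0,"wz": 0},
    {"tx": 0.06,"ty": 0.1,"tz": -1.83,"wx": 0,"wy": 0,"wz": 0},
    {"tx": 0.06,"ty": 0.1,"tz": -1.86,"wx": 0,"wy": 0,"wz": 0},
    {"tx": 0.06,"ty": 0.1,"tz": -1.86,"wx": 0,"wy": 0,"wz": 0},
    {"tx": 0.06,"ty": 0.1,"tz": -1.86,"wx": 0,"wy": 0,"wz": 0}
  ]
}}

```text
time_s: 24.9
eef_pos: [0.5205, -0.4295, -0.0315]
eef_rot: [0.0, 0.994, 0.113, 0.0]
force: [-2.4, 2.5, 6.0]
grip_width: 0.58
grip_force: 42.7
```

Request:
{"api": "arm_command", "payload": {
  "targets": [
    {"tx": 0,"ty": 0,"tz": 0,"wx": 0,"wy": 0,"wz": 0},
    {"tx": 0,"ty": 0,"tz": 0,"wx": 0,"wy": 0,"wz": 0},
    {"tx": 0,"ty": 0,"tz": 0,"wx": 0,"wy": 0,"wz": 0},
    {"tx": 0,"ty": 0,"tz": 0,"wx": 0,"wy": 0,"wz": 0},
    {"tx": 0,"ty": 0,"tz": 0,"wx": 0,"wy": 0,"wz": 0},
    {"tx": 0,"ty": 0,"tz": 0.1,"wx": 0,"wy": 0,"wz": 0},
    {"tx": 0,"ty": 0,"tz": 0.4,"wx": 0,"wy": 0,"wz": 0},
    {"tx": 0,"ty": 0,"tz": 1.0,"wx": 0,"wy": 0,"wz": 0},
    {"tx": 0,"ty": 0,"tz": 2.0,"wx": 0,"wy": 0,"wz": 0},
    {"tx": 0,"ty": 0,"tz": 3.0,"wx": 0,"wy": 0,"wz": 0}
  ],
  "jaw": 75
}}

```text
time_s: 25.9
eef_pos: [0.5205, -0.4294, 0.0447]
eef_rot: [0.0, 0.994, 0.113, 0.0]
force: [0.4, -0.3, -0.2]
grip_width: 0.877
grip_force: 0.0
```

Run:
```python
from plant import r,capture
from h import *
o=r.observe();c=capture("wrist");W=cloud(c,(o["eef_pos"],o["eef_rot"]))
print(o["eef_pos"],"meter",rect(W,(.52,-.43),.065,.022,.045),"tray",rect(W,(.52,-.43),.08,.006,.02))
t=capture("top");W=cloud(t);print("multi",rect(W,(.357,.288),.08,.022,.05))
```

```text
[ 0.52049786 -0.42942284  0.04470423] meter (521, -428, 90, 50, 13.2, np.float64(0.0343)) tray (519, -429, 115, 74, 12.6, np.float64(0.0103))
multi (357, 287, 66, 121, 81.9, np.float64(0.0342))
```

Request:
{"api": "arm_command", "payload": {
  "targets": [
    {"tx": -0.1,"ty": 0.6,"tz": 0,"wx": 0,"wy": 0,"wz": 0},
    {"tx": -0.5,"ty": 2.0,"tz": 0,"wx": 0,"wy": 0,"wz": -0.02},
    {"tx": -0.8,"ty": 3.6,"tz": 0,"wx": 0,"wy": 0,"wz": -0.04},
    {"tx": -1.2,"ty": 5.2,"tz": 0,"wx": 0,"wy": 0,"wz": -0.06},
    {"tx": -1.5,"ty": 6.9,"tz": 0,"wx": 0,"wy": 0,"wz": -0.08},
    {"tx": -1.9,"ty": 8.6,"tz": 0,"wx": 0,"wy": 0,"wz": -0.1},
    {"tx": -2.3,"ty": 10.3,"tz": 0,"wx": 0,"wy": 0,"wz": -0.12},
    {"tx": -2.7,"ty": 12.0,"tz": 0,"wx": 0,"wy": 0,"wz": -0.14},
    {"tx": -3.1,"ty": 13.7,"tz": 0,"wx": 0,"wy": 0,"wz": -0.16},
    {"tx": -3.48,"ty": 15.4,"tz": 0,"wx": 0,"wy": 0,"wz": -0.18}
  ],
  "jaw": 85,
  "squeeze": 60
}}

```text
time_s: 27.0
eef_pos: [0.4328, -0.0429, 0.0431]
eef_rot: [0.0, 1.0, 0.023, 0.0]
force: [0.6, -0.7, 0.1]
grip_width: 0.996
grip_force: 0.0
```

Request:
{"api": "arm_command", "payload": {
  "targets": [
    {"tx": -0.4,"ty": 1.7,"tz": 0,"wx": 0,"wy": 0,"wz": -0.03},
    {"tx": -0.7,"ty": 3.4,"tz": 0,"wx": 0,"wy": 0,"wz": -0.06},
    {"tx": -1.1,"ty": 5.1,"tz": 0,"wx": 0,"wy": 0,"wz": -0.09},
    {"tx": -1.5,"ty": 6.8,"tz": 0,"wx": 0,"wy": 0,"wz": -0.12},
    {"tx": -1.9,"ty": 8.5,"tz": 0,"wx": 0,"wy": 0,"wz": -0.15},
    {"tx": -2.3,"ty": 10.2,"tz": 0,"wx": 0,"wy": 0,"wz": -0.17},
    {"tx": -2.7,"ty": 11.8,"tz": 0,"wx": 0,"wy": 0,"wz": -0.19},
    {"tx": -2.9,"ty": 12.8,"tz": -0.3,"wx": 0,"wy": 0,"wz": -0.192},
    {"tx": -3.0,"ty": 13.32,"tz": -0.8,"wx": 0,"wy": 0,"wz": -0.192},
    {"tx": -3.0,"ty": 13.32,"tz": -1.5,"wx": 0,"wy": 0,"wz": -0.192}
  ]
}}

```text
time_s: 28.0
eef_pos: [0.3586, 0.2907, 0.0056]
eef_rot: [-0.001, 0.997, -0.071, 0.001]
force: [-0.2, -1.0, 0.2]
grip_width: 0.995
grip_force: 0.0
```

Run:
```python
from plant import r,capture
from h import *
o=r.observe();c=capture("wrist");W=cloud(c,(o["eef_pos"],o["eef_rot"]));tips(c,o)
print(o["eef_pos"],o["q"].round(2),"multi",rect(W,(.3585,.2885),.075,.022,.042))
```

```text
side -1 12148 z mm [-98.2 -56.4 -51.8] y -49.8
side 1 13632 z mm [-100.3  -56.9  -51.9] y 50.7
[0.35858128 0.29065547 0.00560773] [0.58 0.5  2.01 0.   0.62 2.29] multi (359, 288, 64, 120, 82.0, np.float64(0.0346))
```

Request:
{"api": "arm_command", "payload": {
  "targets": [
    {"tx": 0,"ty": 0,"tz": -0.3,"wx": 0,"wy": 0,"wz": 0},
    {"tx": 0,"ty": 0,"tz": -0.6,"wx": 0,"wy": 0,"wz": 0},
    {"tx": 0,"ty": 0,"tz": -0.9,"wx": 0,"wy": 0,"wz": 0},
    {"tx": 0,"ty": 0,"tz": -1.2,"wx": 0,"wy": 0,"wz": 0},
    {"tx": 0,"ty": 0,"tz": -1.5,"wx": 0,"wy": 0,"wz": 0},
    {"tx": 0,"ty": 0,"tz": -1.7,"wx": 0,"wy": 0,"wz": 0},
    {"tx": 0,"ty": 0,"tz": -1.74,"wx": 0,"wy": 0,"wz": 0},
    {"tx": 0,"ty": 0,"tz": -1.74,"wx": 0,"wy": 0,"wz": 0},
    {"tx": 0,"ty": 0,"tz": -1.74,"wx": 0,"wy": 0,"wz": 0},
    {"tx": 0,"ty": 0,"tz": -1.74,"wx": 0,"wy": 0,"wz": 0}
  ]
}}

```text
time_s: 29.05
eef_pos: [0.3586, 0.2888, -0.038]
eef_rot: [-0.0, 0.997, -0.073, 0.0]
force: [-0.1, -0.3, -1.1]
grip_width: 0.996
grip_force: 0.0
```

Request:
{"api": "arm_command", "payload": {
  "targets": [
    {"tx": 0,"ty": 0,"tz": 0,"wx": 0,"wy": 0,"wz": 0},
    {"tx": 0,"ty": 0,"tz": 0,"wx": 0,"wy": 0,"wz": 0},
    {"tx": 0,"ty": 0,"tz": 0,"wx": 0,"wy": 0,"wz": 0},
    {"tx": 0,"ty": 0,"tz": 0,"wx": 0,"wy": 0,"wz": 0},
    {"tx": 0,"ty": 0,"tz": 0,"wx": 0,"wy": 0,"wz": 0},
    {"tx": 0,"ty": 0,"tz": 0,"wx": 0,"wy": 0,"wz": 0},
    {"tx": 0,"ty": 0,"tz": 0,"wx": 0,"wy": 0,"wz": 0},
    {"tx": 0,"ty": 0,"tz": 0,"wx": 0,"wy": 0,"wz": 0},
    {"tx": 0,"ty": 0,"tz": 0,"wx": 0,"wy": 0,"wz": 0},
    {"tx": 0,"ty": 0,"tz": 0,"wx": 0,"wy": 0,"wz": 0}
  ],
  "jaw": 48
}}

```text
time_s: 30.05
eef_pos: [0.3584, 0.2886, -0.0379]
eef_rot: [0.0, 0.997, -0.072, 0.0]
force: [-2.0, -2.4, 8.0]
grip_width: 0.744
grip_force: 66.5
```

Request:
{"api": "arm_command", "payload": {
  "targets": [
    {"tx": 0,"ty": 0,"tz": 0.3,"wx": 0,"wy": 0,"wz": 0},
    {"tx": 0,"ty": 0,"tz": 0.9,"wx": 0,"wy": 0,"wz": 0},
    {"tx": 0,"ty": 0,"tz": 1.6,"wx": 0,"wy": 0,"wz": 0},
    {"tx": 0,"ty": 0,"tz": 2.4,"wx": 0,"wy": 0,"wz": 0},
    {"tx": 0,"ty": 0,"tz": 3.2,"wx": 0,"wy": 0,"wz": 0},
    {"tx": 0,"ty": 0,"tz": 4.0,"wx": 0,"wy": 0,"wz": 0},
    {"tx": 0,"ty": 0,"tz": 4.8,"wx": 0,"wy": 0,"wz": 0},
    {"tx": 0,"ty": 0,"tz": 5.6,"wx": 0,"wy": 0,"wz": 0},
    {"tx": 0,"ty": 0,"tz": 6.2,"wx": 0,"wy": 0,"wz": 0},
    {"tx": 0,"ty": 0,"tz": 6.4,"wx": 0,"wy": 0,"wz": 0}
  ]
}}

```text
time_s: 31.05
eef_pos: [0.3587, 0.2889, 0.1232]
eef_rot: [-0.001, 0.997, -0.073, 0.001]
force: [-0.1, 1.1, -4.2]
grip_width: 0.742
grip_force: 66.8
```

```bash
cat > goal.py <<'E'
from h import *
def goal(S,yaw,along,norm,cur,psi,dep=.038):
    Rg=R.from_euler('z',yaw,degrees=True)
    Ro=Rg*R.from_euler('y',-.5)
    ori=np.r_[S,0]+Rg.apply([-.0023,0,.0488])+Ro.apply([along,0,norm])
    tcp=ori+Ro.apply([0,0,-dep])
    Q=Ro*R.from_euler('z',-psi,degrees=True)
    print("tcp",tcp.round(4),"shift units",((tcp-cur)/.025).round(3),"rotvec",Q.as_rotvec().round(4))
E
python3 - <<'E'
from goal import *
cur=np.array([.3585,.2885,.122])
for al,n in((.01,.05),(.006,.004)):goal([.5315,.4447],9.6,al,n,cur,-8.3)
E
```

```text
tcp [0.5322 0.4448 0.0641] shift units [ 6.949  6.253 -2.315] rotvec [ 0.0057 -0.502   0.3059]
tcp [0.5505 0.4479 0.0218] shift units [ 7.68   6.377 -4.006] rotvec [ 0.0057 -0.502   0.3059]
```

Request:
{"api": "arm_command", "payload": {
  "targets": [
    {"tx": 0.3,"ty": 0.3,"tz": 0,"wx": 0,"wy": -0.02,"wz": 0.01},
    {"tx": 1.0,"ty": 0.9,"tz": 0,"wx": 0,"wy": -0.07,"wz": 0.04},
    {"tx": 1.9,"ty": 1.7,"tz": 0,"wx": 0.001,"wy": -0.14,"wz": 0.085},
    {"tx": 2.9,"ty": 2.6,"tz": 0,"wx": 0.002,"wy": -0.21,"wz": 0.128},
    {"tx": 3.9,"ty": 3.5,"tz": 0,"wx": 0.003,"wy": -0.28,"wz": 0.17},
    {"tx": 4.9,"ty": 4.4,"tz": 0,"wx": 0.004,"wy": -0.35,"wz": 0.213},
    {"tx": 5.8,"ty": 5.2,"tz": 0,"wx": 0.005,"wy": -0.42,"wz": 0.256},
    {"tx": 6.5,"ty": 5.9,"tz": 0,"wx": 0.006,"wy": -0.47,"wz": 0.287},
    {"tx": 6.95,"ty": 6.25,"tz": 0,"wx": 0.006,"wy": -0.502,"wz": 0.306},
    {"tx": 6.95,"ty": 6.25,"tz": 0,"wx": 0.006,"wy": -0.502,"wz": 0.306}
  ]
}}

```text
time_s: 32.05
eef_pos: [0.5318, 0.4456, 0.1196]
eef_rot: [-0.021, 0.966, 0.082, 0.246]
force: [-0.1, -0.6, -3.0]
grip_width: 0.741
grip_force: 66.7
```

Run:
```python
from plant import r,capture
from h import *
import pickle
o=r.observe();c=capture("wrist");s=capture("scene");pickle.dump((o,c,s),open("st.pkl","wb"))
print(o["q"].round(2),o["eef_pos"],o["eef_rot"],o["grip_force"])
A=cv2.resize(s["img"][200:400,420:620],(400,400));b=cv2.resize(c["img"],(400,400))
cv2.imwrite("pics/m6.png",np.hstack([A,b])[:,:,::-1])
```

```text
[ 0.74  0.53  1.68 -0.51  0.56  2.53] [0.53177175 0.44564677 0.11955748] [-0.02052911  0.9656098   0.08192372  0.24589587] 66.65566205978394
```

View pics/m6.png

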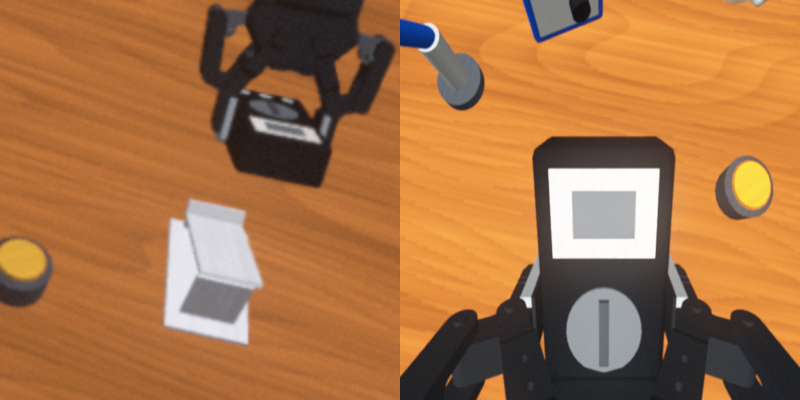

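Run:
```python
from goal import *
import pickle
o,c,s=pickle.load(open("st.pkl","rb"));W=cloud(s)
print("sqtray scene",rect(W,(.668,.139),.06,.0075,.013),"meter",rect(W,(.668,.139),.06,.031,.05))
t=pickle.load(open("top.pkl","rb"))
for n,W in(("scene",W),("top",cloud(t))):
    S=np.array([.5315,.4447])
    for yaw in(8,9,10,11):
        a=np.radians(yaw);u=np.array([np.cos(a),np.sin(a)]);v=np.array([-u[1],u[0]])
        D=W[...,:2]-S;x=D@u;y=D@v;z=W[...,2]
        m=(abs(x)<.07)&(abs(y)<.05)&(abs(z-(.02+np.tan(.5)*(x+.055)))<.006)&(z>.03)
        print(n,yaw,m.sum(),"y",(np.percentile(y[m],[.5,99.5])*1e3).round(1),"x max",(np.percentile(x[m],99.5)*1e3).round(1),"res",((z-(.02+np.tan(.5)*(x+.055)))[m].mean()*1e3).round(2))
cur=np.array([.3585+6.95*.025,.2885+6.25*.025,.122])
for al,n in((.008,.03),(.004,.008),(.003,.001)):goal([.5315,.4447],9.6,al,n,cur,-8.3)
```

```text
sqtray scene (670, 138, 86, 87, 78.6, np.float64(0.0095)) meter (670, 140, 60, 60, 79.3, np.float64(0.0334))
scene 8 737 y [-26.6  24.7] x max 54.2 res -3.53
scene 9 738 y [-26.4  24.6] x max 54.2 res -3.53
scene 10 743 y [-26.4  24.3] x max 54.1 res -3.53
scene 11 742 y [-26.9  24.6] x max 54.1 res -3.52
top 8 653 y [-25.9  24.7] x max 49.8 res -0.57
top 9 652 y [-25.6  24.3] x max 49.6 res -0.54
top 10 654 y [-25.7  24. ] x max 49.4 res -0.58
top 11 657 y [-25.8  23.9] x max 49.3 res -0.57
tcp [0.5399 0.4461 0.0456] shift units [ 0.307  0.055 -3.055] rotvec [ 0.0057 -0.502   0.3059]
tcp [0.5469 0.4473 0.0244] shift units [ 0.585  0.102 -3.904] rotvec [ 0.0057 -0.502   0.3059]
tcp [0.5493 0.4477 0.0178] shift units [ 0.683  0.119 -4.169] rotvec [ 0.0057 -0.502   0.3059]
```

Run:
```python
from goal import *
cur=np.array([.3585+6.95*.025,.2885+6.25*.025,.122])
for al,n in((.010,.03),(.010,.008),(.010,.004)):goal([.5315,.4447],9.6,al,n,cur,-8.3)
```

```text
tcp [0.5417 0.4464 0.0466] shift units [ 0.377  0.067 -3.017] rotvec [ 0.0057 -0.502   0.3059]
tcp [0.5521 0.4482 0.0273] shift units [ 0.793  0.137 -3.789] rotvec [ 0.0057 -0.502   0.3059]
tcp [0.554  0.4485 0.0238] shift units [ 0.868  0.15  -3.93 ] rotvec [ 0.0057 -0.502   0.3059]
```

Request:
{"api": "arm_command", "payload": {
  "targets": [
    {"tx": 0.05,"ty": 0.01,"tz": -0.4,"wx": 0,"wy": 0,"wz": 0},
    {"tx": 0.13,"ty": 0.02,"tz": -1.0,"wx": 0,"wy": 0,"wz": 0},
    {"tx": 0.2,"ty": 0.03,"tz": -1.7,"wx": 0,"wy": 0,"wz": 0},
    {"tx": 0.28,"ty": 0.05,"tz": -2.3,"wx": 0,"wy": 0,"wz": 0},
    {"tx": 0.34,"ty": 0.06,"tz": -2.8,"wx": 0,"wy": 0,"wz": 0},
    {"tx": 0.46,"ty": 0.08,"tz": -3.15,"wx": 0,"wy": 0,"wz": 0},
    {"tx": 0.6,"ty": 0.1,"tz": -3.4,"wx": 0,"wy": 0,"wz": 0},
    {"tx": 0.72,"ty": 0.12,"tz": -3.65,"wx": 0,"wy": 0,"wz": 0},
    {"tx": 0.79,"ty": 0.14,"tz": -3.79,"wx": 0,"wy": 0,"wz": 0},
    {"tx": 0.79,"ty": 0.14,"tz": -3.79,"wx": 0,"wy": 0,"wz": 0}
  ]
}}

```text
time_s: 33.15
eef_pos: [0.5521, 0.4484, 0.0266]
eef_rot: [-0.021, 0.966, 0.081, 0.246]
force: [0.2, 0.0, -3.1]
grip_width: 0.738
grip_force: 66.8
```

Request:
{"api": "arm_command", "payload": {
  "targets": [
    {"tx": 0.01,"ty": 0,"tz": -0.02,"wx": 0,"wy": 0,"wz": 0},
    {"tx": 0.03,"ty": 0,"tz": -0.06,"wx": 0,"wy": 0,"wz": 0},
    {"tx": 0.05,"ty": 0.01,"tz": -0.1,"wx": 0,"wy": 0,"wz": 0},
    {"tx": 0.075,"ty": 0.01,"tz": -0.14,"wx": 0,"wy": 0,"wz": 0},
    {"tx": 0.095,"ty": 0.01,"tz": -0.18,"wx": 0,"wy": 0,"wz": 0},
    {"tx": 0.095,"ty": 0.01,"tz": -0.18,"wx": 0,"wy": 0,"wz": 0},
    {"tx": 0.095,"ty": 0.01,"tz": -0.18,"wx": 0,"wy": 0,"wz": 0},
    {"tx": 0.095,"ty": 0.01,"tz": -0.18,"wx": 0,"wy": 0,"wz": 0},
    {"tx": 0.095,"ty": 0.01,"tz": -0.18,"wx": 0,"wy": 0,"wz": 0},
    {"tx": 0.095,"ty": 0.01,"tz": -0.18,"wx": 0,"wy": 0,"wz": 0}
  ]
}}

```text
time_s: 34.15
eef_pos: [0.5542, 0.4487, 0.0225]
eef_rot: [-0.021, 0.966, 0.081, 0.247]
force: [-0.1, -0.9, -1.9]
grip_width: 0.738
grip_force: 66.8
```

Request:
{"api": "arm_command", "payload": {
  "targets": [
    {"tx": 0.01,"ty": 0,"tz": -0.02,"wx": 0,"wy": 0,"wz": 0},
    {"tx": 0.02,"ty": 0,"tz": -0.04,"wx": 0,"wy": 0,"wz": 0},
    {"tx": 0.03,"ty": 0,"tz": -0.055,"wx": 0,"wy": 0,"wz": 0},
    {"tx": 0.04,"ty": 0.01,"tz": -0.07,"wx": 0,"wy": 0,"wz": 0},
    {"tx": 0.04,"ty": 0.01,"tz": -0.07,"wx": 0,"wy": 0,"wz": 0},
    {"tx": 0.04,"ty": 0.01,"tz": -0.07,"wx": 0,"wy": 0,"wz": 0},
    {"tx": 0.04,"ty": 0.01,"tz": -0.07,"wx": 0,"wy": 0,"wz": 0},
    {"tx": 0.04,"ty": 0.01,"tz": -0.07,"wx": 0,"wy": 0,"wz": 0},
    {"tx": 0.04,"ty": 0.01,"tz": -0.07,"wx": 0,"wy": 0,"wz": 0},
    {"tx": 0.04,"ty": 0.01,"tz": -0.07,"wx": 0,"wy": 0,"wz": 0}
  ]
}}

```text
time_s: 35.15
eef_pos: [0.5553, 0.4489, 0.0207]
eef_rot: [-0.021, 0.966, 0.081, 0.247]
force: [-0.2, -0.5, -3.6]
grip_width: 0.742
grip_force: 66.8
```

Request:
{"api": "arm_command", "payload": {
  "targets": [
    {"tx": 0.01,"ty": 0,"tz": -0.01,"wx": 0,"wy": 0,"wz": 0},
    {"tx": 0.02,"ty": 0,"tz": -0.035,"wx": 0,"wy": 0,"wz": 0},
    {"tx": 0.02,"ty": 0,"tz": -0.035,"wx": 0,"wy": 0,"wz": 0},
    {"tx": 0.02,"ty": 0,"tz": -0.035,"wx": 0,"wy": 0,"wz": 0},
    {"tx": 0.02,"ty": 0,"tz": -0.035,"wx": 0,"wy": 0,"wz": 0},
    {"tx": 0.02,"ty": 0,"tz": -0.035,"wx": 0,"wy": 0,"wz": 0},
    {"tx": 0.02,"ty": 0,"tz": -0.035,"wx": 0,"wy": 0,"wz": 0},
    {"tx": 0.02,"ty": 0,"tz": -0.035,"wx": 0,"wy": 0,"wz": 0},
    {"tx": 0.02,"ty": 0,"tz": -0.035,"wx": 0,"wy": 0,"wz": 0},
    {"tx": 0.02,"ty": 0,"tz": -0.035,"wx": 0,"wy": 0,"wz": 0}
  ]
}}

```text
time_s: 36.15
eef_pos: [0.5558, 0.4489, 0.0198]
eef_rot: [-0.021, 0.966, 0.081, 0.247]
force: [0.3, 0.5, -1.9]
grip_width: 0.739
grip_force: 66.8
```

Request:
{"api": "arm_command", "payload": {
  "targets": [
    {"tx": 0.01,"ty": 0,"tz": -0.01,"wx": 0,"wy": 0,"wz": 0},
    {"tx": 0.02,"ty": 0,"tz": -0.035,"wx": 0,"wy": 0,"wz": 0},
    {"tx": 0.02,"ty": 0,"tz": -0.035,"wx": 0,"wy": 0,"wz": 0},
    {"tx": 0.02,"ty": 0,"tz": -0.035,"wx": 0,"wy": 0,"wz": 0},
    {"tx": 0.02,"ty": 0,"tz": -0.035,"wx": 0,"wy": 0,"wz": 0},
    {"tx": 0.02,"ty": 0,"tz": -0.035,"wx": 0,"wy": 0,"wz": 0},
    {"tx": 0.02,"ty": 0,"tz": -0.035,"wx": 0,"wy": 0,"wz": 0},
    {"tx": 0.02,"ty": 0,"tz": -0.035,"wx": 0,"wy": 0,"wz": 0},
    {"tx": 0.02,"ty": 0,"tz": -0.035,"wx": 0,"wy": 0,"wz": 0},
    {"tx": 0.02,"ty": 0,"tz": -0.035,"wx": 0,"wy": 0,"wz": 0}
  ]
}}

```text
time_s: 37.15
eef_pos: [0.5563, 0.4489, 0.019]
eef_rot: [-0.021, 0.966, 0.081, 0.247]
force: [-0.5, -0.0, -2.3]
grip_width: 0.737
grip_force: 66.8
```

Request:
{"api": "arm_command", "payload": {
  "targets": [
    {"tx": 0.01,"ty": 0,"tz": -0.01,"wx": 0,"wy": 0,"wz": 0},
    {"tx": 0.02,"ty": 0,"tz": -0.035,"wx": 0,"wy": 0,"wz": 0},
    {"tx": 0.02,"ty": 0,"tz": -0.035,"wx": 0,"wy": 0,"wz": 0},
    {"tx": 0.02,"ty": 0,"tz": -0.035,"wx": 0,"wy": 0,"wz": 0},
    {"tx": 0.02,"ty": 0,"tz": -0.035,"wx": 0,"wy": 0,"wz": 0},
    {"tx": 0.02,"ty": 0,"tz": -0.035,"wx": 0,"wy": 0,"wz": 0},
    {"tx": 0.02,"ty": 0,"tz": -0.035,"wx": 0,"wy": 0,"wz": 0},
    {"tx": 0.02,"ty": 0,"tz": -0.035,"wx": 0,"wy": 0,"wz": 0},
    {"tx": 0.02,"ty": 0,"tz": -0.035,"wx": 0,"wy": 0,"wz": 0},
    {"tx": 0.02,"ty": 0,"tz": -0.035,"wx": 0,"wy": 0,"wz": 0}
  ]
}}

```text
time_s: 38.15
eef_pos: [0.5567, 0.4489, 0.0185]
eef_rot: [-0.021, 0.965, 0.081, 0.247]
force: [-5.4, -2.9, 3.2]
grip_width: 0.738
grip_force: 67.6
```

Request:
{"api": "arm_command", "payload": {
  "targets": [
    {"tx": -0.035,"ty": -0.006,"tz": -0.01,"wx": 0,"wy": 0,"wz": 0},
    {"tx": -0.07,"ty": -0.012,"tz": -0.03,"wx": 0,"wy": 0,"wz": 0},
    {"tx": -0.105,"ty": -0.018,"tz": -0.05,"wx": 0,"wy": 0,"wz": 0},
    {"tx": -0.14,"ty": -0.024,"tz": -0.07,"wx": 0,"wy": 0,"wz": 0},
    {"tx": -0.14,"ty": -0.024,"tz": -0.07,"wx": 0,"wy": 0,"wz": 0},
    {"tx": -0.14,"ty": -0.024,"tz": -0.07,"wx": 0,"wy": 0,"wz": 0},
    {"tx": -0.14,"ty": -0.024,"tz": -0.07,"wx": 0,"wy": 0,"wz": 0},
    {"tx": -0.14,"ty": -0.024,"tz": -0.07,"wx": 0,"wy": 0,"wz": 0},
    {"tx": -0.14,"ty": -0.024,"tz": -0.07,"wx": 0,"wy": 0,"wz": 0},
    {"tx": -0.14,"ty": -0.024,"tz": -0.07,"wx": 0,"wy": 0,"wz": 0}
  ]
}}

```text
time_s: 39.15
eef_pos: [0.5535, 0.4487, 0.0168]
eef_rot: [-0.021, 0.965, 0.081, 0.247]
force: [-0.6, 0.9, 5.1]
grip_width: 0.738
grip_force: 67.6
```

Request:
{"api": "arm_command", "payload": {
  "targets": [
    {"tx": -0.035,"ty": -0.006,"tz": -0.02,"wx": 0,"wy": 0,"wz": 0},
    {"tx": -0.07,"ty": -0.012,"tz": -0.039,"wx": 0,"wy": 0,"wz": 0},
    {"tx": -0.07,"ty": -0.012,"tz": -0.039,"wx": 0,"wy": 0,"wz": 0},
    {"tx": -0.07,"ty": -0.012,"tz": -0.039,"wx": 0,"wy": 0,"wz": 0},
    {"tx": -0.07,"ty": -0.012,"tz": -0.039,"wx": 0,"wy": 0,"wz": 0},
    {"tx": -0.07,"ty": -0.012,"tz": -0.039,"wx": 0,"wy": 0,"wz": 0},
    {"tx": -0.07,"ty": -0.012,"tz": -0.039,"wx": 0,"wy": 0,"wz": 0},
    {"tx": -0.07,"ty": -0.012,"tz": -0.039,"wx": 0,"wy": 0,"wz": 0},
    {"tx": -0.07,"ty": -0.012,"tz": -0.039,"wx": 0,"wy": 0,"wz": 0},
    {"tx": -0.07,"ty": -0.012,"tz": -0.039,"wx": 0,"wy": 0,"wz": 0}
  ]
}}

```text
time_s: 40.15
eef_pos: [0.5517, 0.4483, 0.0158]
eef_rot: [-0.021, 0.965, 0.081, 0.247]
force: [0.3, 1.0, 5.9]
grip_width: 0.74
grip_force: 67.7
```

Request:
{"api": "arm_command", "payload": {
  "targets": [
    {"tx": -0.035,"ty": -0.006,"tz": -0.02,"wx": 0,"wy": 0,"wz": 0},
    {"tx": -0.07,"ty": -0.012,"tz": -0.039,"wx": 0,"wy": 0,"wz": 0},
    {"tx": -0.07,"ty": -0.012,"tz": -0.039,"wx": 0,"wy": 0,"wz": 0},
    {"tx": -0.07,"ty": -0.012,"tz": -0.039,"wx": 0,"wy": 0,"wz": 0},
    {"tx": -0.07,"ty": -0.012,"tz": -0.039,"wx": 0,"wy": 0,"wz": 0},
    {"tx": -0.07,"ty": -0.012,"tz": -0.039,"wx": 0,"wy": 0,"wz": 0},
    {"tx": -0.07,"ty": -0.012,"tz": -0.039,"wx": 0,"wy": 0,"wz": 0},
    {"tx": -0.07,"ty": -0.012,"tz": -0.039,"wx": 0,"wy": 0,"wz": 0},
    {"tx": -0.07,"ty": -0.012,"tz": -0.039,"wx": 0,"wy": 0,"wz": 0},
    {"tx": -0.07,"ty": -0.012,"tz": -0.039,"wx": 0,"wy": 0,"wz": 0}
  ]
}}

```text
time_s: 41.15
eef_pos: [0.5507, 0.4482, 0.0153]
eef_rot: [-0.021, 0.965, 0.081, 0.247]
force: [4.1, 0.1, 4.9]
grip_width: 0.738
grip_force: 67.2
```

Request:
{"api": "arm_command", "payload": {
  "targets": [
    {"tx": 0,"ty": 0,"tz": 0,"wx": 0,"wy": 0,"wz": 0},
    {"tx": 0,"ty": 0,"tz": 0,"wx": 0,"wy": 0,"wz": 0},
    {"tx": 0,"ty": 0,"tz": 0,"wx": 0,"wy": 0,"wz": 0},
    {"tx": 0,"ty": 0,"tz": 0,"wx": 0,"wy": 0,"wz": 0},
    {"tx": 0,"ty": 0,"tz": 0,"wx": 0,"wy": 0,"wz": 0},
    {"tx": 0,"ty": 0,"tz": 0,"wx": 0,"wy": 0,"wz": 0},
    {"tx": 0,"ty": 0,"tz": 0,"wx": 0,"wy": 0,"wz": 0},
    {"tx": 0,"ty": 0,"tz": 0,"wx": 0,"wy": 0,"wz": 0},
    {"tx": 0,"ty": 0,"tz": 0,"wx": 0,"wy": 0,"wz": 0},
    {"tx": 0,"ty": 0,"tz": 0,"wx": 0,"wy": 0,"wz": 0}
  ],
  "jaw": 85
}}

```text
time_s: 42.15
eef_pos: [0.5498, 0.4477, 0.0144]
eef_rot: [-0.021, 0.966, 0.081, 0.247]
force: [-0.3, 0.1, -0.4]
grip_width: 0.994
grip_force: 0.0
```

Request:
{"api": "arm_command", "payload": {
  "targets": [
    {"tx": -0.05,"ty": -0.01,"tz": 0.1,"wx": 0,"wy": 0,"wz": 0},
    {"tx": -0.16,"ty": -0.03,"tz": 0.3,"wx": 0,"wy": 0,"wz": 0},
    {"tx": -0.32,"ty": -0.05,"tz": 0.6,"wx": 0,"wy": 0,"wz": 0},
    {"tx": -0.54,"ty": -0.09,"tz": 1.0,"wx": 0,"wy": 0,"wz": 0},
    {"tx": -0.81,"ty": -0.14,"tz": 1.5,"wx": 0,"wy": 0,"wz": 0},
    {"tx": -1.08,"ty": -0.18,"tz": 2.0,"wx": 0,"wy": 0,"wz": 0},
    {"tx": -1.5,"ty": -0.25,"tz": 2.8,"wx": 0,"wy": 0,"wz": 0},
    {"tx": -2.2,"ty": -0.6,"tz": 4.0,"wx": 0,"wy": 0,"wz": 0},
    {"tx": -3.5,"ty": -1.2,"tz": 5.0,"wx": 0,"wy": 0,"wz": 0},
    {"tx": -5.0,"ty": -2.0,"tz": 5.5,"wx": 0,"wy": 0,"wz": 0}
  ]
}}

```text
time_s: 43.15
eef_pos: [0.4243, 0.398, 0.155]
eef_rot: [-0.022, 0.965, 0.081, 0.248]
force: [0.6, 0.6, 0.6]
grip_width: 0.998
grip_force: 0.0
```

Run:
```python
from plant import r,capture
from h import *
s=capture("scene");t=capture("top");o=r.observe();c=capture("wrist")
W=cloud(c,(o["eef_pos"],o["eef_rot"]))
S=np.array([.5345,.445]);a=np.radians(9.6);u=np.array([np.cos(a),np.sin(a)]);v=np.array([-u[1],u[0]])
for n,X in(("wrist",W),("top",cloud(t)),("scene",cloud(s))):
    D=X[...,:2]-S;x=D@u;y=D@v;z=X[...,2]
    m=(abs(x)<.09)&(abs(y)<.06)&(abs(z-.02-np.tan(.5)*(x+.055)-.034/np.cos(.5))<.01)&(z>.04)
    P=np.c_[x[m],y[m],z[m]]
    A=np.c_[P[:,:2],np.ones(len(P))];k=np.linalg.lstsq(A,P[:,2],rcond=None)[0]
    nrm=np.r_[-k[:2],1];nrm/=np.linalg.norm(nrm)
    (cx,cy),d,an=cv2.minAreaRect((P[:,:2]*1000).astype(np.float32))
    top=np.r_[cx/1e3,cy/1e3,k@[cx/1e3,cy/1e3,1]]
    print(n,len(P),"tilt",np.arccos(nrm[2]).round(3),"rect",d,an,"origin in stand mm",((top-.034*nrm)*1e3).round(1))
X=cloud(t)
for n,p in dict(sq=(.669,.139),slim=(.651,-.15),pocket=(.521,-.428),brick=(.594,-.287),reel=(.656,-.006)).items(): print(n,rect(X,p,.06,.017,.05))
A=cv2.resize(s["img"][120:400],(400,300));b=cv2.resize(s["img"][280:380,480:580],(300,300))
cv2.imwrite("pics/m7.png",np.hstack([A,b])[:,:,::-1])
```

```text
wrist 14920 tilt 0.502 rect (64.3770751953125, 105.22892761230469) 89.68800354003906 origin in stand mm [ 0.8  2.2 50.4]
top 1200 tilt 0.484 rect (109.37454986572266, 65.11432647705078) 0.6091768145561218 origin in stand mm [-1.2  1.1 50. ]
scene 1177 tilt 0.475 rect (109.06036376953125, 64.82770538330078) 0.43289417028427124 origin in stand mm [ 3.3 -0.2 50.1]
sq (662, 138, 72, 69, 2.4, np.float64(0.0332))
slim (648, -146, 40, 111, 86.0, np.float64(0.0326))
pocket (517, -428, 91, 52, 12.5, np.float64(0.033))
brick (593, -287, 46, 90, 74.0, np.float64(0.027))
reel (656, -6, 48, 48, 0.2, np.float64(0.0239))
```

View pics/m7.png

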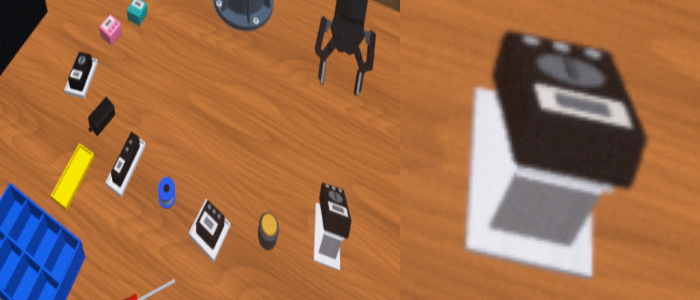

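```bash
python3 -c "
from plant import finish_job
print(finish_job())"
```

```text
the job is handed in; nothing more can be done
None
```

The job is handed in: the last images show the multimeter on the slope against the lip, the three smaller meters flat in their own trays, and the brick and reel unmoved; the judge's result was not reported back to me.

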